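# Fit a work board onto the studs of an indexing turntable and turn it to its stop

## Robot

A 7-joint arm with a two-finger parallel gripper is mounted at the origin on the work surface; the furniture and walls round the work are solid. World frame = base frame: x ahead of the robot, y to its left, z up, the work surface at z = 0. Lengths are in m, angles in degrees, forces in N, time in s.
With the tool pointing down it reaches from about 0.4 to 0.75 m from the base axis. Payload 19.5 kg.
Tool frame: the origin (TCP) lies midway between the tips of the shut fingers; the grasp point (between the pads) lies 19 mm behind it; z points along the fingers, x is the direction in which the jaws open and shut, and the axes are right-handed (so a half turn about z gives the same grasp; the last joint's range is limited). The gripper opens to 85 mm and grips with 20 to 120 N. Pads are 22 mm wide; open, the fingers measure 114 mm over their backs; the gripper's body (76 mm by 85 mm) begins 54 mm behind the grasp point. The pads swing forward as they close: fully open they stand 13 mm farther back than shut.
Start: joints at [-67.42, 40.479, -1.581, 85.061, 1.261, 54.483, -4.326], TCP at [0.243, 0.521, 0.203] pointing down, gripper open.
Joint ranges: [-155.06, 155.06], [-18.47, 123.98], [-90, 86.84], [0, 140.48], [-83.41, 263.41], [0, 116], [-161.91, 161.91]. Speed limits (degrees/s): [108.29, 108.29, 147.25, 147.25, 172.46, 172.46, 172.46].

## Interface

Orientations are given as [roll, pitch, yaw] about the fixed x, y, z axes, in that order (R = Rz(yaw) Ry(pitch) Rx(roll)).
In Python, from rig import * gives the robot as it stands.
- The arm moves only by the tool servo_tool, never from a script. Its argument "series" is a list of rows, each an object with "delta_rot": the turn, a rotation vector about the tool's x, y, z in rad, a list of three; "delta_pos": the shift along the tool's x, y, z in mm, a list of three; "hand": the opening, from -1 (shut) to 1 (fully open), so that 0 is half open. In form: [{"delta_rot": [wx, wy, wz], "delta_pos": [tx, ty, tz], "hand": hand}, ...]. A call has 1 to 10 rows; each row is the pose to reach, as a shift and turn from the pose commanded when the call began, along the tool's axes at that moment; what a row does not reach only later rows make up. A row lasts 1/12 s, in which the tool goes at most 41.7 mm and 7.16 degrees, less where a joint would pass 70% of its speed; a pose out of reach is approached as far as the arm can. A call with a gripper value outside its range is refused whole. The fingers move at their own pace and stop on an object; "grip_force" is the grip in N (left out, the last holds). Time passes only in rows, so rows that repeat a pose let the fingers close. It gives the time, the measured TCP pose, the force and the opening at its end, in the units of the state.
- state(): the state, without advancing time (a new reading comes with each control period).
- snapshot(name): name is "scene" or "top" or "wrist"; returns a dict with "frame" (420x560x3 uint8, red, green, blue), "K" (3x3 intrinsics, pixels), "world_from_camera" (4x4, takes a point from camera to world coordinates). Camera axes: x right, y down, z forward; pixel columns grow to the right and rows downward; lengths in m; the calibration is good to about 2 mm. The wrist camera is an equidistant fisheye: a pixel r from the principal point sees the ray r / f radians off the axis. A picture is of the moment at which its call begins. There is no depth.
- hand_in(): hands the job in, once; it reports no verdict.
The state is a dict: "time": time; "qpos": joint angles; "qvel": joint speeds; "tau": joint torques, N m; "eef_pos": TCP position; "tcp_rot": TCP orientation; "wrist_force": force on the tool from outside, world axes, zero at the start; "torque": the same for the moment, N m; "opening": opening from 0.0 (shut) to 1.0 (fully open).
Only numpy, scipy, OpenCV 4.12 (cv2) and the standard library are available. Lean on these libraries where they do the work, as an engineer would, in place of code of your own. Each camera call takes 0.05 s, during which the arm holds its last target.

## Task

Pick up the square work board by its wing grip and fit it gently onto the centre pin and four studs of the small turntable: leave the turntable's disc as it stands, and feel for the studs by turning the board, lightly pressed, until it drops fully home. Then, with the board still home, turn it clockwise (seen from above) until the board is square with the turntable's foot, where the turntable meets its stop, without forcing anything (stay below 50 N), and let go. Leave the other things on the table where they are.

Things in the scene. Friction and masses are not known exactly. Their poses are not given: they have to be found in the camera images.
- board_center (a point): Loose square plywood board, 120 x 120 x 16 mm, 0.3 kg; this point is 26 mm above the centre of its underside; axes: z up, x and y along its edges. A wooden wing grip, a bar 50 mm long (along x) and 14 mm thick (y), runs over its middle from 6 mm below to 26 mm above this point; take it across the 14 mm.
- board_holes (a point): Centre of the board's underside, axes as board_center. Holes right through the board: a middle one 18.5 mm across, and four 11 mm across at x = +-30, y = +-30 mm, so it fits in four directions 90 deg apart. 1.5 mm play round each stud lets a fitted board turn about 0.04 rad either way.
- disc_top (a point): Centre of the turntable disc's flat top, 60 mm above the table; this point belongs to the fixed foot, axes along the foot's edges, z up. Board resting on stud tips, holes off the studs: underside 9 mm above this point, board_center 35 mm above it. Fully home: underside on the disc, board_center 26 mm above it.
- pin_tip (a point): Tip of the disc's centre pin (16 mm thick, 15 mm tall), on the disc's axis; axes of the fixed foot. The disc, 112 mm across, also has four studs (8 mm thick, 9 mm tall, tapered) at x, y = +-30 mm in its own turned frame. It turns with a stiff drag of about 0.25 N m and stays where left. Its angle is not reported: see turntable.
- turntable: Fixed painted foot, 130 x 130 x 14 mm, origin under its centre. At the start the disc's stud square is turned 0.35 to 1.05 rad counterclockwise (from above) from square with the foot: find it by feel or sight. Clockwise the disc stops hard when square with the foot (0); counterclockwise at 1.25 rad. Never load foot, disc or studs with 50 N.
- board: The same board, as a loose thing: origin at the centre of its underside, axes as board_center.
- loupe: bystander, to be left alone: black conical loupe, 34 mm across and 30 high; origin at the centre of its underside
- bead_pot: bystander, to be left alone: low clear pot of beads, 42 mm across and 19 high; origin at the centre of its underside
- frost_pot: bystander, to be left alone: frosted screw pot with a white lid, 50 mm across and 38 high; origin at the centre of its underside
- glass_vial: bystander, to be left alone: clear glass vial, 24 mm across and 44 high; origin at the centre of its underside

How it is judged (in metres and radians):
On the way, in this order (a step that is already met when the one before it is completed fails the run):
1. the board is lifted off the table (height (world z) of board_center above 0.075 m), for 0.1 s.
2. the board is fully home on the studs, the disc not yet at its stop (horizontal distance between board_center and disc_top below 0.004 m and z of board_center in the frame of disc_top between 0.02 and 0.029 m and angle between board_center's own z axis and vertical below 0.05 rad and angle between the x axis of board_center and the x axis of disc_top, either way round above 0.15 rad and angle between the x axis of board_center and the y axis of disc_top, either way round above 0.15 rad), for 0.2 s.
At the end, for the whole second after the job is handed in: The board lies flat and fully home on the disc (board_center 20 to 29 mm above disc_top and within 4 mm of its axis, tilt below 0.05 rad), its edges parallel to the foot's within 0.09 rad, at rest (horizontal distance between board_center and disc_top below 0.004 m and z of board_center in the frame of disc_top between 0.02 and 0.029 m and angle between board_center's own z axis and vertical below 0.05 rad and (angle between the x axis of board_center and the x axis of disc_top, either way round below 0.09 rad or angle between the x axis of board_center and the y axis of disc_top, either way round below 0.09 rad) and linear speed of board below 0.02 m/s); the robot touches nothing.
It fails at once if the turntable is loaded with 50 N or more (contact force between turntable and anything else above 50 N).
It fails at once if the loupe is moved by more than 30 mm (distance of loupe from where it was at the start of the episode above 0.03 m).
It fails at once if the bead_pot is moved by more than 30 mm (distance of bead_pot from where it was at the start of the episode above 0.03 m).
It fails at once if the frost_pot is moved by more than 30 mm (distance of frost_pot from where it was at the start of the episode above 0.03 m).
It fails at once if the glass_vial is moved by more than 30 mm (distance of glass_vial from where it was at the start of the episode above 0.03 m).
It also fails if it takes over 72 s, if anything falls off the work surface, if the arm or the gripper's body presses on something with over 40 N, if the wrist force passes 120 N, or if a joint passes its speed limit or range.

## Working session

There is one attempt and no reset: what is moved stays moved. The work goes in short steps, Python scripts to look and compute and a tool call to move; the robot and the scene stay as the last step left them, time stands still between calls to the robot, and variables do not carry over. Pictures are saved under pics/ and viewed, and the job is handed in when it is done.

Besides the shell and the picture viewer there is one more tool, called after ">>>" in YAML: its name, and indented under it one key for each argument. servo_tool: Moves the arm, as the interface text tells. Its arguments: {"type":"object","properties":{"series":{"type":"array"},"grip_force":{"type":"number"}},"required":["series"]}

```bash
ls; mkdir -p pics
python3 - <<'E'
from rig import *
import cv2
s=state()
for k in s: print(k,s[k])
for n in ["scene","top","wrist"]:
    d=snapshot(n); cv2.imwrite(f"pics/{n}0.png",d["frame"][:,:,::-1]); print(n,d["K"],d["world_from_camera"])
E
```

```text
pics
time 0.0
qpos [-67.41868059  40.51305769  -1.58317125  85.08251705   1.26081354
  54.48215185  -4.32495223]
qvel [ 0.00361394  0.07737393  0.08622096 -0.00128818  0.00376205  0.00115401
 -0.08037323]
tau [-4.76800469e-04 -8.83210516e+01  1.23442244e+00 -2.36169291e+01
  1.68592884e-02  6.44010695e-03 -8.89428691e-06]
eef_pos [0.24261578 0.52100143 0.20264378]
tcp_rot [1.79998409e+02 6.03717929e-02 6.50311137e+01]
wrist_force [-0.19546167 -1.358938    0.78744605]
torque [ 0.01667245 -0.03282505  0.01628328]
opening 1.0028507638984459
scene [[435.03890646   0.         284.4079821 ]
 [  0.         435.03890646 216.5933487 ]
 [  0.           0.           1.        ]] [[ 0.77692694 -0.49786915  0.38537103  0.12005334]
 [-0.62938469 -0.59851932  0.49563044 -0.50516178]
 [-0.0161071  -0.62761527 -0.77835701  0.83633779]
 [ 0.          0.          0.          1.        ]]
top [[408.76834351   0.         282.98723835]
 [  0.         408.76834351 210.83517157]
 [  0.           0.           1.        ]] [[-0.01569273 -0.99512019  0.09741427  0.39271687]
 [-0.99986486  0.01609524  0.0033475   0.02047975]
 [-0.00489908 -0.09734857 -0.99523829  1.14599544]
 [ 0.          0.          0.          1.        ]]
wrist [[325.1922621    0.         279.39443114]
 [  0.         325.1922621  208.99110874]
 [  0.           0.           1.        ]] [[ 0.42151378  0.85995798  0.28774711  0.16887944]
 [ 0.90681986 -0.3990403  -0.13581082  0.55518012]
 [-0.00196891  0.31818093 -0.94802796  0.37327805]
 [ 0.          0.          0.          1.        ]]
```

View pics/scene0.png

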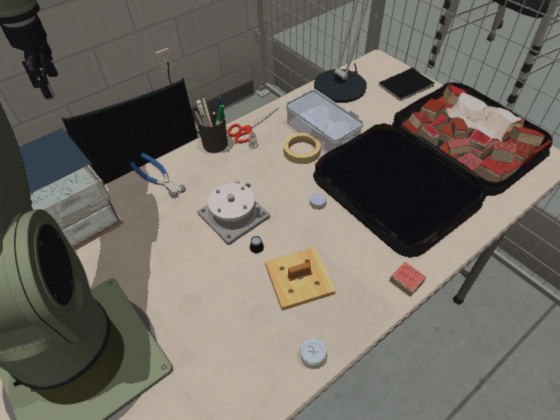

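View pics/top0.png

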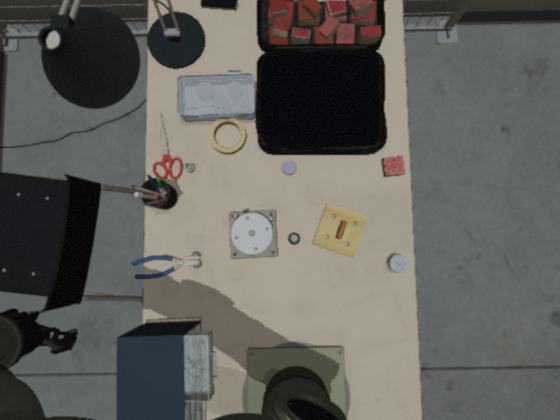

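View pics/wrist0.png

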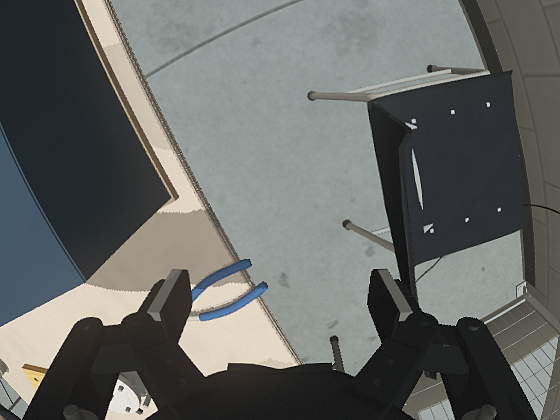

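The scene view shows the turntable near (232,208), the board at (300,278) and the loupe at (257,243). In the top view the turntable is at (252,233), the board at (341,230) and the loupe at (294,239). I'll enlarge both.

Run:
```python
import cv2
a=cv2.imread("pics/top0.png")[195:275,215:375]; cv2.imwrite("pics/topz.png",cv2.resize(a,None,fx=5,fy=5,interpolation=cv2.INTER_CUBIC))
a=cv2.imread("pics/scene0.png")[165:315,185:345]; cv2.imwrite("pics/scenez.png",cv2.resize(a,None,fx=4,fy=4,interpolation=cv2.INTER_CUBIC))
```

```text
(no output)
```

View pics/topz.png

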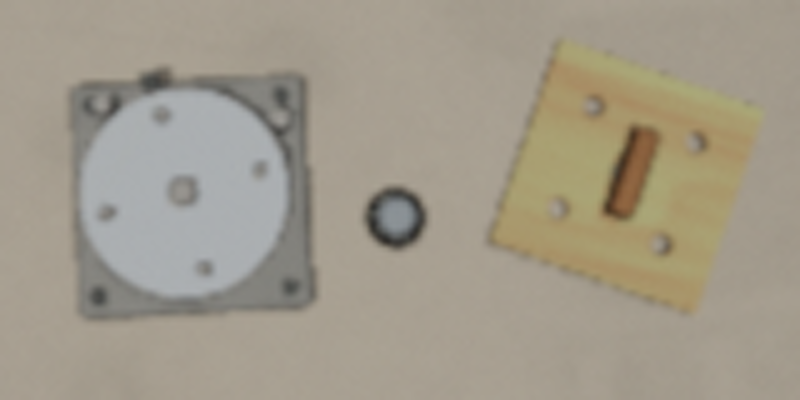

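View pics/scenez.png

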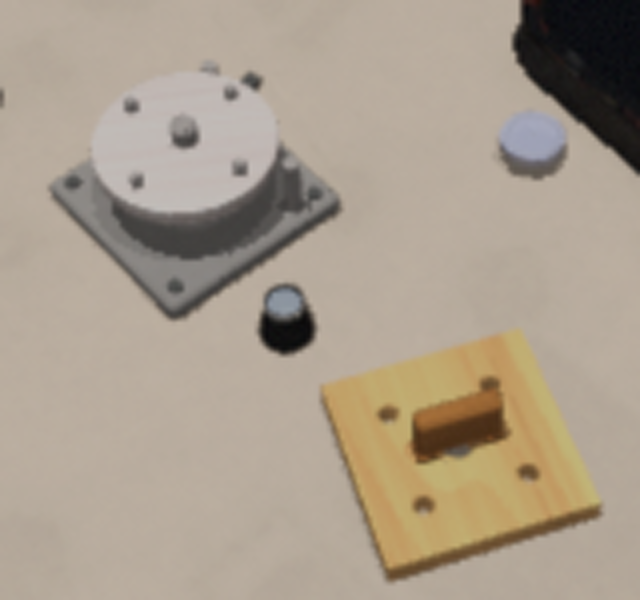

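```bash
cat > h.py <<'E'
import numpy as np
from rig import *
import cv2
def ray(d,px):
    K,T=d["K"],d["world_from_camera"]
    r=T[:3,:3]@np.linalg.solve(K,np.array([px[0],px[1],1.])); return T[:3,3],r
def onz(d,px,z):
    o,r=ray(d,px); return (o+r*(z-o[2])/r[2])
E
python3 - <<'E'
from h import *
t=snapshot("top"); s=snapshot("scene")
def T(p,z): return onz(t,(215+(p[0]+.5)/5-.5,195+(p[1]+.5)/5-.5),z)[:2]
def S(p,z): return onz(s,(185+(p[0]+.5)/4-.5,165+(p[1]+.5)/4-.5),z)[:2]
def rep(n,P):
    P=np.array(P); c=P.mean(0); L=[np.linalg.norm(P[i]-P[(i+1)%4]) for i in range(4)]
    a=[np.degrees(np.arctan2(*(P[(i+1)%4]-P[i])[::-1]))%90 for i in range(4)]
    print(n,c.round(4),np.round(L,4),np.round(a,1))
rep("board T",[T(p,.016) for p in [(562,38),(765,110),(692,313),(490,242)]])
rep("board S",[S(p,.016) for p in [(521,331),(600,510),(390,570),(322,388)]])
rep("bholes T",[T(p,.016) for p in [(595,105),(697,142),(661,244),(560,208)]])
rep("bholes S",[S(p,.016) for p in [(388,413),(489,384),(529,472),(424,504)]])
rep("studs T",[T(p,.069) for p in [(162,115),(260,168),(204,268),(106,211)]])
rep("studs S",[S(p,.069) for p in [(132,103),(231,91),(240,166),(136,179)]])
rep("foot T",[T(p,.014) for p in [(70,85),(304,73),(316,306),(81,320)]])
print("pin",T((183,190),.075),S((183,120),.075))
print("bar top T",T((647,128),.052),T((620,217),.052))
print("bar S",S((417,425),.052),S((500,395),.052))
print("loupe",T((396,217),.03),S((285,302),.03))
E
```

```text
board T [ 0.4486 -0.1325] [0.119  0.1195 0.1172 0.1203] [69.3 68.4 69.7 69.3]
board S [ 0.4459 -0.1329] [0.1214 0.1163 0.1187 0.119 ] [68.6 68.  69.9 69.4]
bholes T [ 0.4489 -0.1331] [0.0598 0.06   0.0588 0.0604] [69.  68.9 69.4 69.8]
bholes S [ 0.4472 -0.1309] [0.0594 0.0599 0.0598 0.0602] [69.1 70.2 69.5 69.8]
studs T [0.4417 0.1087] [0.059  0.0601 0.0598 0.0584] [60.7 60.  59.1 59.3]
studs S [0.4382 0.1074] [0.0594 0.0597 0.0601 0.0598] [59.6 59.5 59.6 58.7]
foot T [0.4413 0.1079] [0.1305 0.1291 0.1296 0.1302] [2.  2.1 2.5 2.5]
pin [0.44160531 0.10825223] [0.44110045 0.11238874]
bar top T [ 0.47192679 -0.1390095 ] [ 0.4245294  -0.12316442]
bar S [ 0.42325621 -0.12574269] [ 0.46912998 -0.1394873 ]
loupe [ 0.4271024  -0.00406206] [ 0.42567628 -0.00368055]
```

```bash
cat >> h.py <<'E'
from scipy.spatial.transform import Rotation as Ro
def goal(x,y,z,yaw):
    s=state(); R=Ro.from_euler('xyz',s["tcp_rot"],degrees=True)
    dp=R.inv().apply(np.array([x,y,z])-s["eef_pos"])*1000
    dr=(R.inv()*Ro.from_euler('xyz',[180,0,yaw],degrees=True)).as_rotvec()
    print("dp",dp.round(1),"dr",dr.round(3))
def st():
    s=state(); print("t",round(s["time"],2),"p",np.round(s["eef_pos"],4),"rpy",np.round(s["tcp_rot"],2),"F",np.round(s["wrist_force"],1),"M",np.round(s["torque"],2),"op",round(s["opening"],3),"q",np.round(s["qpos"],1))
E
python3 -c "
from h import *
goal(.46,.15,.18,67);goal(.448,-.132,.12,69.4)"
```

```text
dp [-244.7  353.7   23. ] dr [ 0.     0.001 -0.034]
dp [-505.3  461.9   83.2] dr [ 0.     0.001 -0.076]
```

>>> servo_tool:
  series:
    - {"delta_rot": [0, 0, -0.034], "delta_pos": [-245, 354, 23], "hand": 1}
    - {"delta_rot": [0, 0, -0.034], "delta_pos": [-245, 354, 23], "hand": 1}
    - {"delta_rot": [0, 0, -0.034], "delta_pos": [-245, 354, 23], "hand": 1}
    - {"delta_rot": [0, 0, -0.034], "delta_pos": [-245, 354, 23], "hand": 1}
    - {"delta_rot": [0, 0, -0.034], "delta_pos": [-245, 354, 23], "hand": 1}
    - {"delta_rot": [0, 0, -0.034], "delta_pos": [-245, 354, 23], "hand": 1}
    - {"delta_rot": [0, 0, -0.034], "delta_pos": [-245, 354, 23], "hand": 1}
    - {"delta_rot": [0, 0, -0.034], "delta_pos": [-245, 354, 23], "hand": 1}
    - {"delta_rot": [0, 0, -0.034], "delta_pos": [-245, 354, 23], "hand": 1}
    - {"delta_rot": [0, 0, -0.034], "delta_pos": [-245, 354, 23], "hand": 1}

```text
time: 1.08
eef_pos: [0.4536, 0.1602, 0.1809]
tcp_rot: [180.0, -0.0, 67.0]
wrist_force: [0.3, 0.3, -0.2]
opening: 1.0
```

```bash
python3 -c "
from h import *
st();goal(.448,-.132,.12,69.4)"
```

```text
t 1.08 p [0.4536 0.1602 0.1809] rpy [179.99  -0.    66.98] F [ 0.3  0.3 -0.2] M [0.02 0.01 0.03] op 1.0 q [-19.3  34.6  -6.7 105.8   6.   39.9  37.5]
dp [-271.1  109.1   60.9] dr [ 0.    -0.    -0.042]
```

>>> servo_tool:
  series:
    - {"delta_rot": [0, 0, -0.042], "delta_pos": [-264, 99, 60], "hand": 1}
    - {"delta_rot": [0, 0, -0.042], "delta_pos": [-264, 99, 60], "hand": 1}
    - {"delta_rot": [0, 0, -0.042], "delta_pos": [-264, 99, 60], "hand": 1}
    - {"delta_rot": [0, 0, -0.042], "delta_pos": [-264, 99, 60], "hand": 1}
    - {"delta_rot": [0, 0, -0.042], "delta_pos": [-264, 99, 60], "hand": 1}
    - {"delta_rot": [0, 0, -0.042], "delta_pos": [-264, 99, 60], "hand": 1}
    - {"delta_rot": [0, 0, -0.042], "delta_pos": [-264, 99, 60], "hand": 1}
    - {"delta_rot": [0, 0, -0.042], "delta_pos": [-264, 99, 60], "hand": 1}
    - {"delta_rot": [0, 0, -0.042], "delta_pos": [-264, 99, 60], "hand": 1}
    - {"delta_rot": [0, 0, -0.042], "delta_pos": [-264, 99, 60], "hand": 1}

```text
time: 1.92
eef_pos: [0.4408, -0.1191, 0.1209]
tcp_rot: [-180.0, -0.0, 69.4]
wrist_force: [-0.0, 0.4, 0.5]
opening: 1.004
```

```bash
python3 -c "
from h import *
st();goal(.448,-.132,.12,69.4)
d=snapshot('wrist'); cv2.imwrite('pics/w1.png',d['frame'][:,:,::-1]); print(d['world_from_camera'])
st()"
```

```text
t 1.92 p [ 0.4408 -0.1191  0.1209] rpy [-1.7999e+02 -2.0000e-02  6.9390e+01] F [-0.   0.4  0.5] M [ 0.01  0.02 -0.  ] op 1.004 q [ 17.   39.  -10.2 114.6  13.9  27.5  66.1]
dp [-9.6 11.2  0.9] dr [-0. -0. -0.]
[[ 3.51382511e-01  8.87693644e-01  2.97540461e-01  3.64640478e-01]
 [ 9.36231779e-01 -3.32954097e-01 -1.12301492e-01 -9.08754477e-02]
 [-6.22005140e-04  3.18027615e-01 -9.48081246e-01  2.91521189e-01]
 [ 0.00000000e+00  0.00000000e+00  0.00000000e+00  1.00000000e+00]]
t 1.97 p [ 0.441  -0.1186  0.1211] rpy [ 1.7999e+02 -2.0000e-02  6.9460e+01] F [-0.7  0.7 -0.5] M [ 0.04 -0.03  0.03] op 1.0 q [ 16.9  39.  -10.2 114.6  13.9  27.5  66.1]
```

View pics/w1.png

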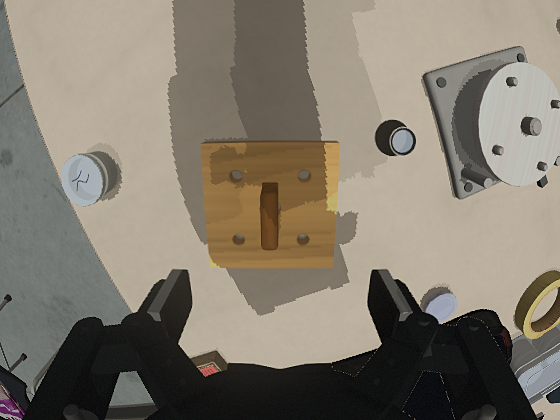

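The wrist view shows the board holes at (237,175), (305,175), (304,239) and (238,239), with the grip at about (270,215). The turntable pin is at about (533,122). I'll use these to cross-check the positions.

```bash
cat >> h.py <<'E'
def won(d,px,z):
    K,T=d["K"],d["world_from_camera"]
    v=np.array([px[0]-K[0,2],px[1]-K[1,2]])/K[0,0]; r=np.linalg.norm(v)
    ry=T[:3,:3]@np.array([*(v/r*np.sin(r)),np.cos(r)]); o=T[:3,3]
    return (o+ry*(z-o[2])/ry[2])[:2]
def rep(n,P):
    P=np.array(P); c=P.mean(0); L=[np.linalg.norm(P[i]-P[(i+1)%len(P)]) for i in range(len(P))]
    a=[np.degrees(np.arctan2(*(P[(i+1)%len(P)]-P[i])[::-1]))%90 for i in range(len(P))]
    print(n,c.round(4),np.round(L,4),np.round(a,1))
E
python3 - <<'E'
from h import *
d=snapshot('wrist')
a=d["frame"][:,:,::-1]
cv2.imwrite("pics/w1b.png",cv2.resize(a[120:280,190:350],None,fx=3.5,fy=3.5,interpolation=2))
cv2.imwrite("pics/w1t.png",cv2.resize(a[40:210,410:560],None,fx=3.5,fy=3.5,interpolation=2))
rep("holes",[won(d,p,.016) for p in [(237,175),(305,175),(304,239),(238,239)]])
print("pin",won(d,(533,121),.075))
E
```

```text
holes [ 0.4478 -0.1298] [0.0592 0.0605 0.0613 0.0607] [69.4 70.  69.6 68. ]
pin [0.43431501 0.10640633]
```

View pics/w1b.png

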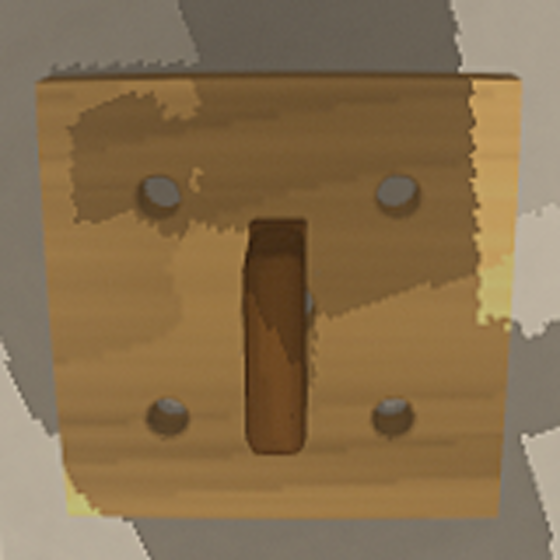

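View pics/w1t.png

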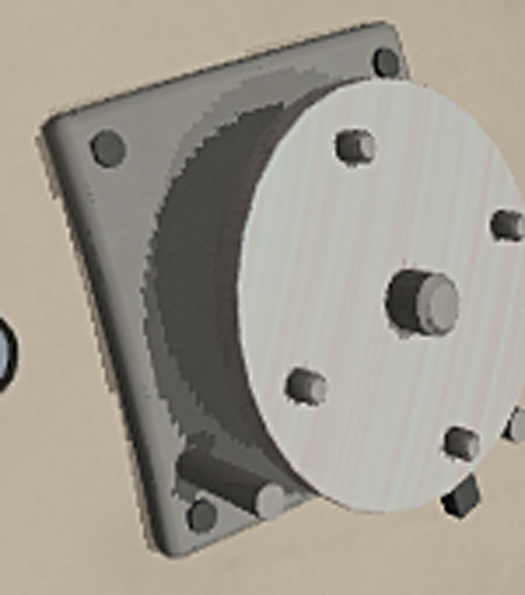

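```bash
python3 -c "
from h import *
st();goal(.4478,-.1312,.024,69.4)"
```

```text
t 2.02 p [ 0.4411 -0.1184  0.1211] rpy [ 1.7998e+02 -2.0000e-02  6.9490e+01] F [ 0.   0.6 -0.4] M [ 0.03 -0.04  0.04] op 1.003 q [ 16.9  39.  -10.2 114.6  13.9  27.5  66.1]
dp [-9.7 10.7 97.1] dr [ 0.    -0.     0.002]
```

>>> servo_tool:
  series:
    - {"delta_rot": [0, 0, 0.002], "delta_pos": [-9.7, 10.7, 30], "hand": 0.3}
    - {"delta_rot": [0, 0, 0.002], "delta_pos": [-9.7, 10.7, 50], "hand": 0.3}
    - {"delta_rot": [0, 0, 0.002], "delta_pos": [-9.7, 10.7, 60], "hand": 0.3}
    - {"delta_rot": [0, 0, 0.002], "delta_pos": [-9.7, 10.7, 60], "hand": 0.3}
    - {"delta_rot": [0, 0, 0.002], "delta_pos": [-9.7, 10.7, 60], "hand": 0.3}

```text
time: 2.43
eef_pos: [0.4475, -0.1314, 0.0611]
tcp_rot: [-180.0, 0.0, 69.4]
wrist_force: [1.2, -0.4, 0.8]
opening: 0.647
```

```bash
python3 -c "
from h import *
st();goal(.4478,-.1312,.024,69.4)
d=snapshot('wrist'); cv2.imwrite('pics/w2.png',d['frame'][:,:,::-1]);st()"
```

```text
t 2.43 p [ 0.4475 -0.1314  0.0611] rpy [-179.98    0.     69.37] F [ 1.2 -0.4  0.8] M [0.02 0.02 0.02] op 0.647 q [ 16.6  46.1  -7.3 115.7  16.2  19.2  65.5]
dp [ 0.3  0.2 37.1] dr [-0.     0.    -0.001]
t 2.48 p [ 0.4478 -0.1317  0.0616] rpy [179.97  -0.    69.34] F [ 0.4  0.2 -0.2] M [-0.07 -0.05  0.01] op 0.648 q [ 16.6  46.   -7.3 115.7  16.2  19.2  65.5]
```

View pics/w2.png

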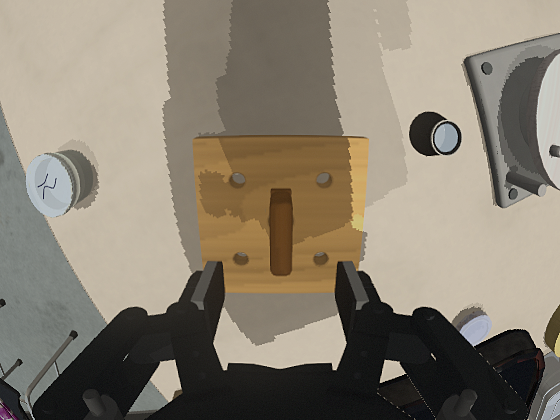

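The bar at (281,232) is centred between the fingers at about (280,290). Next I descend and close.

>>> servo_tool:
  series:
    - {"delta_rot": [0, 0, 0], "delta_pos": [0, 0, 15], "hand": 0.3}
    - {"delta_rot": [0, 0, 0], "delta_pos": [0, 0, 30], "hand": 0.3}
    - {"delta_rot": [0, 0, 0], "delta_pos": [0, 0, 37], "hand": 0.3}
    - {"delta_rot": [0, 0, 0], "delta_pos": [0, 0, 37], "hand": 0.3}
    - {"delta_rot": [0, 0, 0], "delta_pos": [0, 0, 37], "hand": 0}
    - {"delta_rot": [0, 0, 0], "delta_pos": [0, 0, 37], "hand": -0.5}
    - {"delta_rot": [0, 0, 0], "delta_pos": [0, 0, 37], "hand": -1}
    - {"delta_rot": [0, 0, 0], "delta_pos": [0, 0, 37], "hand": -1}
    - {"delta_rot": [0, 0, 0], "delta_pos": [0, 0, 37], "hand": -1}
    - {"delta_rot": [0, 0, 0], "delta_pos": [0, 0, 37], "hand": -1}
  grip_force: 80

```text
time: 3.32
eef_pos: [0.4475, -0.1324, 0.0241]
tcp_rot: [180.0, 0.0, 69.3]
wrist_force: [1.4, -0.8, 1.1]
opening: 0.004
```

>>> servo_tool:
  series:
    - {"delta_rot": [0, 0, 0], "delta_pos": [0, 0, 0], "hand": -1}
    - {"delta_rot": [0, 0, 0], "delta_pos": [0, 0, 0], "hand": -1}
    - {"delta_rot": [0, 0, 0], "delta_pos": [0, 0, 0], "hand": -1}
    - {"delta_rot": [0, 0, 0], "delta_pos": [0, 0, 0], "hand": -1}

```text
time: 3.65
eef_pos: [0.4474, -0.1324, 0.0239]
tcp_rot: [180.0, 0.0, 69.3]
wrist_force: [-0.0, 0.6, 0.4]
opening: 0.001
```

```bash
python3 -c "
from h import *
st()
d=snapshot('wrist'); cv2.imwrite('pics/w3.png',d['frame'][:,:,::-1]);st()"
```

```text
t 3.65 p [ 0.4474 -0.1324  0.0239] rpy [1.800e+02 1.000e-02 6.927e+01] F [-0.   0.6  0.4] M [0.04 0.04 0.03] op 0.001 q [ 15.4  50.5  -5.1 116.8  17.3  13.5  64.6]
t 3.7 p [ 0.4474 -0.1324  0.0239] rpy [-1.800e+02  1.000e-02  6.927e+01] F [-0.2  0.6 -0.5] M [-0.04  0.01  0.01] op -0.0 q [ 15.4  50.5  -5.1 116.8  17.2  13.5  64.6]
```

View pics/w3.png

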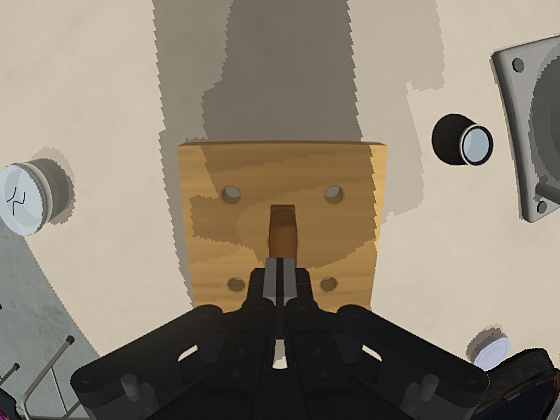

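```bash
cat >> h.py <<'E'
def wproj(d,P):
    T=d["world_from_camera"]; c=T[:3,:3].T@(np.array(P)-T[:3,3]); r=np.hypot(c[0],c[1]); th=np.arctan2(r,c[2])
    return np.array([d["K"][0,2],d["K"][1,2]])+d["K"][0,0]*th*c[:2]/r
E
python3 - <<'E'
from h import *
d=snapshot('wrist'); s=state()
print(d["world_from_camera"].round(3))
x,y,z=s["eef_pos"]
for dz in [0,.019,.04]: print(dz,wproj(d,(x,y,z+dz)))
rep("holes",[won(d,p,.016) for p in [(230,195),(334,195),(329,285),(235,285)]])
u=np.array([np.cos(np.radians(-20.6)),np.sin(np.radians(-20.6))])
for c in [-.025,.025]:
    p=np.array([.4478,-.131])+c*u; print(wproj(d,(*p,.052)),wproj(d,(*p,.02)))
a=d["frame"][:,:,::-1]
cv2.imwrite("pics/w3z.png",cv2.resize(a[180:380,190:370],None,fx=3,fy=3,interpolation=2))
for n in ["scene","top"]:
    q=snapshot(n); cv2.imwrite(f"pics/{n}3.png",q["frame"][:,:,::-1])
a=cv2.imread("pics/scene3.png")[165:315,225:385]; cv2.imwrite("pics/scene3z.png",cv2.resize(a,None,fx=4,fy=4,interpolation=cv2.INTER_CUBIC))
E
```

```text
[[ 0.353  0.887  0.297  0.371]
 [ 0.935 -0.335 -0.113 -0.104]
 [-0.001  0.318 -0.948  0.194]
 [ 0.     0.     0.     1.   ]]
0 [280.18368686 248.31844051]
0.019 [280.22367839 263.77355017]
0.04 [280.27632863 284.76504242]
holes [ 0.448  -0.1314] [0.0599 0.0603 0.0607 0.0602] [69.3 69.9 69.3 69.1]
[283.40826826 225.91495983] [282.80945815 205.07109421]
[283.0594852  312.02770196] [282.61280126 281.5389296 ]
```

View pics/w3z.png

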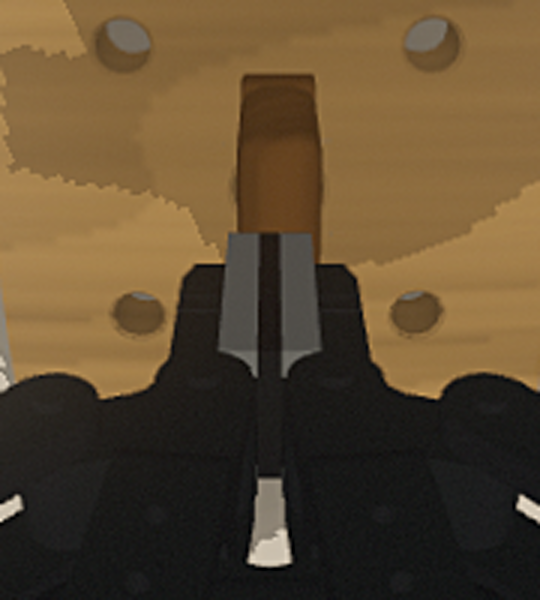

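View pics/scene3z.png

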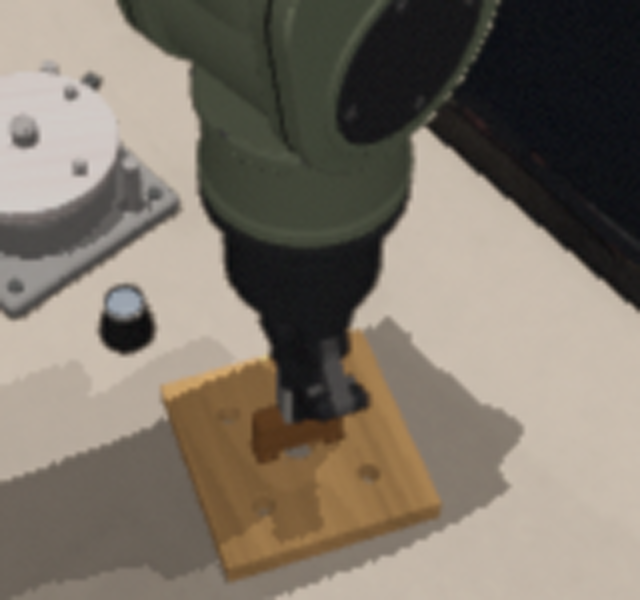

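Run:
```python
from h import *
d=snapshot('wrist'); s=state()
x,y,z=s["eef_pos"]
u=np.array([np.cos(np.radians(-20.7)),np.sin(np.radians(-20.7))])
v=np.array([-u[1],u[0]])
for zz in np.arange(.02,.09,.01):
    a=np.array([x,y])-.011*u
    print(zz.round(3),wproj(d,(*a,zz)).round(1),[ (wproj(d,(*(a+k*v),zz))).round(1)[0] for k in (-.007,.007)])
t=snapshot("top"); 
a=t["frame"][:,:,::-1]; cv2.imwrite("pics/top3z.png",cv2.resize(a[190:280,290:390],None,fx=6,fy=6,interpolation=2))
```

```text
0.02 [280.2 228.3] [np.float64(268.1), np.float64(292.3)]
0.03 [280.3 235.1] [np.float64(267.5), np.float64(293.0)]
0.04 [280.3 242.6] [np.float64(266.9), np.float64(293.7)]
0.05 [280.3 251. ] [np.float64(266.1), np.float64(294.5)]
0.06 [280.4 260.4] [np.float64(265.3), np.float64(295.4)]
0.07 [280.4 270.9] [np.float64(264.4), np.float64(296.4)]
0.08 [280.4 282.8] [np.float64(263.4), np.float64(297.5)]
```

View pics/top3z.png

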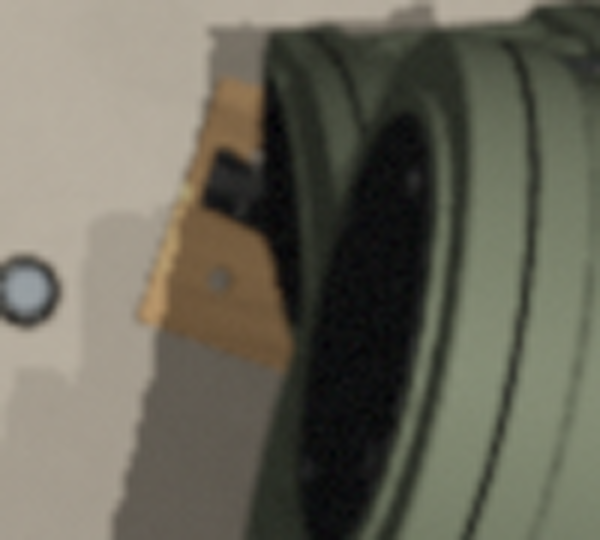

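Run:
```python
from h import *
s=snapshot("scene"); e=state()["eef_pos"]
def pr(P):
    T=s["world_from_camera"]; c=T[:3,:3].T@(np.array(P)-T[:3,3]); p=s["K"]@c; return p[:2]/p[2]
u=np.array([np.cos(np.radians(-20.7)),np.sin(np.radians(-20.7))])
for z in (.024,.04,.052,.06,.07):
    print(z,[((pr((*(e[:2]+k*u),z))-[225,165])*4).round(0) for k in(-.011,0,.011)])
a=s["frame"][230:310,265:345,::-1]; cv2.imwrite("pics/s4.png",cv2.resize(a,None,fx=7,fy=7,interpolation=2))
for k in(-.025,.025): print("bar",(pr((*(np.array([.4478,-.131])+k*u),.052))-[265,230])*7)
for z in (.024,.04,.052,.06,.07): print(z,(pr((*e[:2],z))-[265,230])*7)
```

```text
0.024 [array([279., 440.]), array([298., 435.]), array([317., 429.])]
0.04 [array([279., 425.]), array([298., 419.]), array([318., 413.])]
0.052 [array([279., 413.]), array([299., 407.]), array([318., 401.])]
0.06 [array([279., 405.]), array([299., 399.]), array([318., 393.])]
0.07 [array([279., 394.]), array([299., 388.]), array([319., 383.])]
bar [162.55754157 276.18269849]
bar [318.22844087 230.73036236]
0.024 [241.60152159 305.75906223]
0.04 [242.17324309 278.24989611]
0.052 [242.6121766  257.13000705]
0.06 [242.90977651 242.8105778 ]
0.07 [243.28752029 224.63491628]
```

View pics/s4.png

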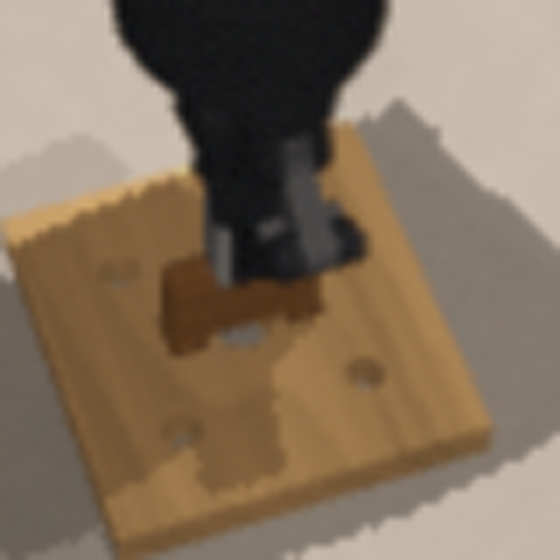

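Opening reads 0. In both views the shut tips sit just over the bar, at about z 0.055, although the reported TCP z is 0.024. The grasp missed, so I'll open, go lower while watching the force, and look again.

>>> servo_tool:
  series:
    - {"delta_rot": [0, 0, 0], "delta_pos": [0, 0, -3], "hand": 0.3}
    - {"delta_rot": [0, 0, 0], "delta_pos": [0, 0, -3], "hand": 0.3}
    - {"delta_rot": [0, 0, 0], "delta_pos": [0, 0, -3], "hand": 0.3}
    - {"delta_rot": [0, 0, 0], "delta_pos": [0, 0, -3], "hand": 0.3}
    - {"delta_rot": [0, 0, 0], "delta_pos": [0, 0, -3], "hand": 0.3}
    - {"delta_rot": [0, 0, 0], "delta_pos": [0, 0, -3], "hand": 0.3}
    - {"delta_rot": [0, 0, 0], "delta_pos": [0, 0, -3], "hand": 0.3}

```text
time: 4.58
eef_pos: [0.4474, -0.1324, 0.0269]
tcp_rot: [-180.0, 0.0, 69.3]
wrist_force: [0.2, -1.2, -0.4]
opening: 0.647
```

```bash
python3 -c "
from h import *
st()
d=snapshot('wrist'); cv2.imwrite('pics/w4.png',d['frame'][:,:,::-1]);
s=snapshot('scene');a=s['frame'][230:310,265:345,::-1]; cv2.imwrite('pics/s5.png',cv2.resize(a,None,fx=7,fy=7,interpolation=2))"
```

```text
t 4.58 p [ 0.4474 -0.1324  0.0269] rpy [-1.800e+02  1.000e-02  6.927e+01] F [ 0.2 -1.2 -0.4] M [ 0.03  0.02 -0.02] op 0.647 q [ 15.5  50.1  -5.3 116.7  17.2  13.9  64.7]
```

View pics/w4.png

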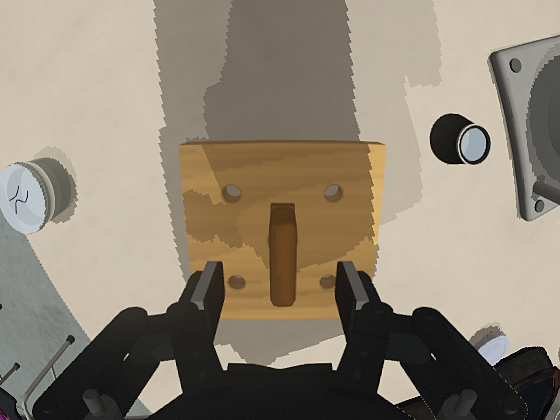

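View pics/s5.png

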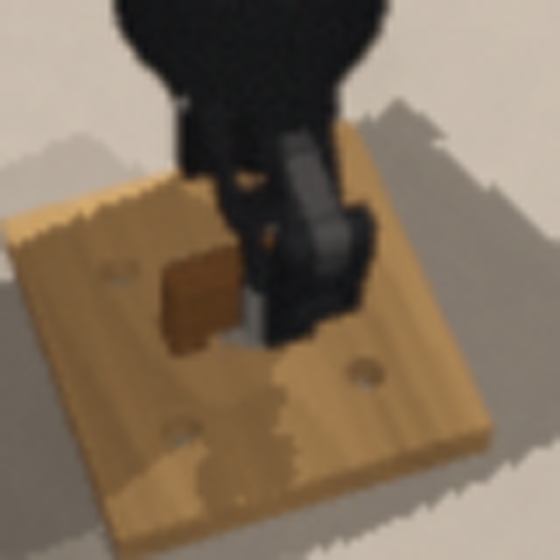

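>>> servo_tool:
  series:
    - {"delta_rot": [0, 0, 0], "delta_pos": [0, 0, 5], "hand": 0.3}
    - {"delta_rot": [0, 0, 0], "delta_pos": [0, 0, 10], "hand": 0.3}
    - {"delta_rot": [0, 0, 0], "delta_pos": [0, 0, 15], "hand": 0.3}
    - {"delta_rot": [0, 0, 0], "delta_pos": [0, 0, 18], "hand": 0.3}
    - {"delta_rot": [0, 0, 0], "delta_pos": [0, 0, 18], "hand": 0.3}

```text
time: 5.1
eef_pos: [0.447, -0.1323, 0.0081]
tcp_rot: [-179.9, 0.0, 69.3]
wrist_force: [-0.2, 0.5, -0.5]
opening: 0.652
```

```bash
python3 -c "
from h import *
st()
d=snapshot('wrist'); cv2.imwrite('pics/w5.png',d['frame'][:,:,::-1]);
s=snapshot('scene');a=s['frame'][230:310,265:345,::-1]; cv2.imwrite('pics/s6.png',cv2.resize(a,None,fx=7,fy=7,interpolation=2))"
```

```text
t 5.1 p [ 0.447  -0.1323  0.0081] rpy [-1.7993e+02  2.0000e-02  6.9280e+01] F [-0.2  0.5 -0.5] M [0.   0.   0.01] op 0.652 q [ 14.9  52.4  -4.2 117.1  17.5  11.2  64.4]
```

View pics/w5.png

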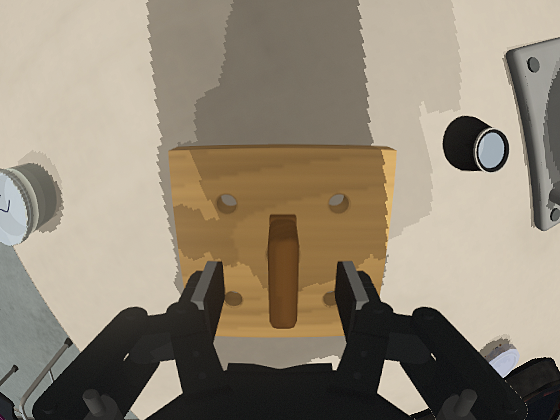

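View pics/s6.png

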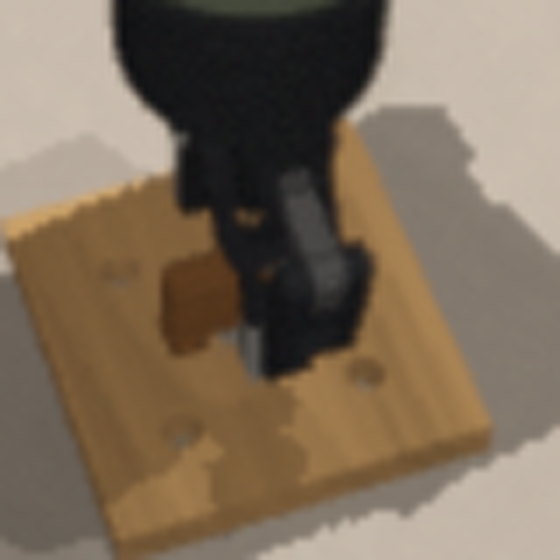

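Run:
```python
from h import *
s=snapshot("scene"); e=state()["eef_pos"]
def pr(P):
    T=s["world_from_camera"]; c=T[:3,:3].T@(np.array(P)-T[:3,3]); p=s["K"]@c; return p[:2]/p[2]
u=np.array([np.cos(np.radians(-20.7)),np.sin(np.radians(-20.7))]);v=np.array([-u[1],u[0]])
for z in (.01,.02,.03,.04,.05,.06): print(z,*[((pr((*(e[:2]+sg*.011*u-o*v),z))-[265,230])*7).round(0) for sg in(-1,1) for o in (.0275,.035)])
```

```text
0.01 [237. 413.] [246. 433.] [305. 392.] [313. 413.]
0.02 [238. 396.] [246. 417.] [305. 376.] [314. 396.]
0.03 [238. 380.] [246. 400.] [306. 359.] [315. 380.]
0.04 [238. 363.] [247. 384.] [307. 342.] [316. 363.]
0.05 [239. 346.] [247. 366.] [308. 325.] [317. 345.]
0.06 [239. 328.] [248. 349.] [309. 307.] [318. 328.]
```

>>> servo_tool:
  series:
    - {"delta_rot": [0, 0, 0], "delta_pos": [0, 0, 4], "hand": 0.3}
    - {"delta_rot": [0, 0, 0], "delta_pos": [0, 0, 8], "hand": 0.3}
    - {"delta_rot": [0, 0, 0], "delta_pos": [0, 0, 8], "hand": 0.0}
    - {"delta_rot": [0, 0, 0], "delta_pos": [0, 0, 8], "hand": -0.4}
    - {"delta_rot": [0, 0, 0], "delta_pos": [0, 0, 8], "hand": -0.6}
    - {"delta_rot": [0, 0, 0], "delta_pos": [0, 0, 8], "hand": -1}
    - {"delta_rot": [0, 0, 0], "delta_pos": [0, 0, 8], "hand": -1}
    - {"delta_rot": [0, 0, 0], "delta_pos": [0, 0, 8], "hand": -1}
    - {"delta_rot": [0, 0, 0], "delta_pos": [0, 0, 8], "hand": -1}
    - {"delta_rot": [0, 0, 0], "delta_pos": [0, 0, 8], "hand": -1}

```text
time: 6.08
eef_pos: [0.4474, -0.1323, 0.0012]
tcp_rot: [180.0, -0.0, 69.3]
wrist_force: [-0.9, 2.1, 5.7]
opening: 0.146
```

```bash
python3 -c "
from h import *
st()
d=snapshot('wrist'); cv2.imwrite('pics/w6.png',d['frame'][:,:,::-1]);
s=snapshot('scene');a=s['frame'][230:310,265:345,::-1]; cv2.imwrite('pics/s7.png',cv2.resize(a,None,fx=7,fy=7,interpolation=2))"
```

```text
t 6.08 p [ 0.4474 -0.1323  0.0012] rpy [179.98  -0.    69.28] F [-0.9  2.1  5.7] M [0.26 0.15 0.08] op 0.146 q [ 14.7  53.2  -3.8 117.2  17.7  10.1  64.3]
```

View pics/w6.png

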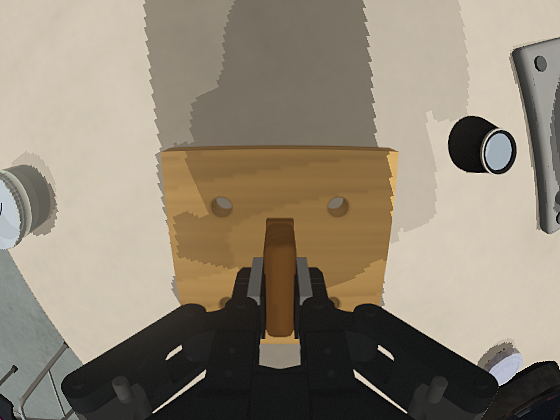

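View pics/s7.png

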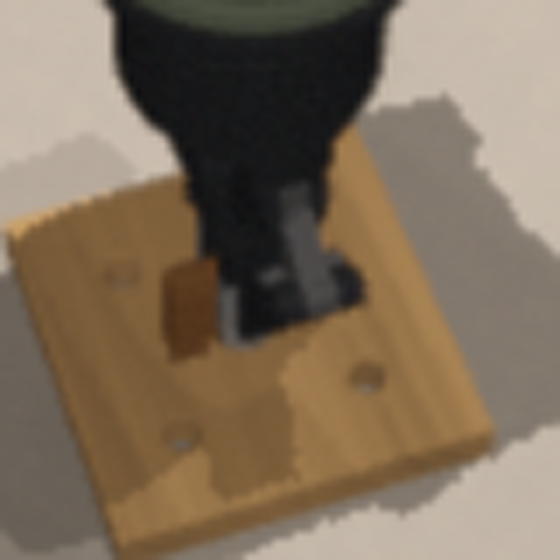

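The jaws stopped at an opening of 0.146, about 12 mm, so the bar is held, and the views agree. Now I lift.

>>> servo_tool:
  series:
    - {"delta_rot": [0, 0, 0], "delta_pos": [0, 0, -5], "hand": -1}
    - {"delta_rot": [0, 0, 0], "delta_pos": [0, 0, -15], "hand": -1}
    - {"delta_rot": [0, 0, 0], "delta_pos": [0, 0, -35], "hand": -1}
    - {"delta_rot": [0, 0, 0], "delta_pos": [0, 0, -60], "hand": -1}
    - {"delta_rot": [0, 0, 0], "delta_pos": [0, 0, -90], "hand": -1}
    - {"delta_rot": [0, 0, 0], "delta_pos": [0, 0, -110], "hand": -1}
    - {"delta_rot": [0, 0, 0], "delta_pos": [0, 0, -110], "hand": -1}
    - {"delta_rot": [0, 0, 0], "delta_pos": [0, 0, -110], "hand": -1}

```text
time: 6.85
eef_pos: [0.4476, -0.1326, 0.1115]
tcp_rot: [179.9, -0.0, 69.2]
wrist_force: [0.6, 0.7, -4.5]
opening: 0.144
```

```bash
python3 -c "
from h import *
st()
d=snapshot('wrist'); cv2.imwrite('pics/w7.png',d['frame'][:,:,::-1]);
s=snapshot('scene');a=s['frame'][150:330,200:400,::-1]; cv2.imwrite('pics/s8.png',cv2.resize(a,None,fx=3,fy=3,interpolation=2))"
```

```text
t 6.85 p [ 0.4476 -0.1326  0.1115] rpy [179.91  -0.    69.25] F [ 0.6  0.7 -4.5] M [0.01 0.01 0.02] op 0.144 q [ 18.5  40.5 -10.3 113.3  14.7  27.3  66.7]
```

View pics/w7.png

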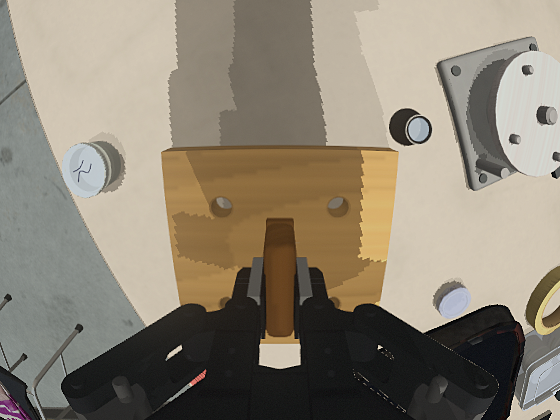

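View pics/s8.png

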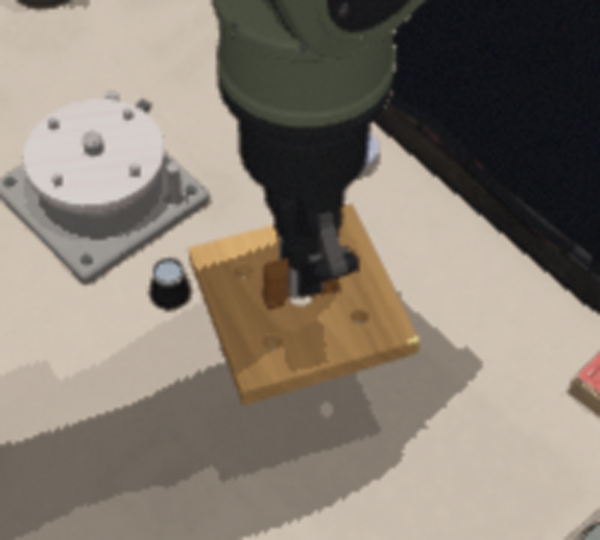

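The board is lifted, and it sits the same in the hand as before: holes at (221,206) and (338,206). Next I hover beside the turntable so the wrist camera sees the disc in front of the board.

Run:
```python
from h import *
goal(.553,.042,.17,59.6)
d=snapshot('wrist'); e=state()["eef_pos"]
zt=e[2]-.0012+.016
P=[won(d,p,zt) for p in [(221,206),(338,206)]]
a=d["frame"][:,:,::-1]; cv2.imwrite("pics/w7z.png",cv2.resize(a[130:330,150:410],None,fx=3,fy=3,interpolation=2))
print(P,np.linalg.norm(P[0]-P[1])); y=np.radians(69.25)
R=np.array([[np.cos(y),np.sin(y)],[np.sin(y),-np.cos(y)]])
for p in P: print(R@(p-e[:2])*1000)
```

```text
dp [200.6  37.4 -59.9] dr [-0.001  0.     0.169]
[array([ 0.40766627, -0.14988019]), array([ 0.42872689, -0.09405432])] 0.059666392710630387
[-30.35706713 -30.40923805]
[ 29.30926634 -30.49331845]
```

View pics/w7z.png

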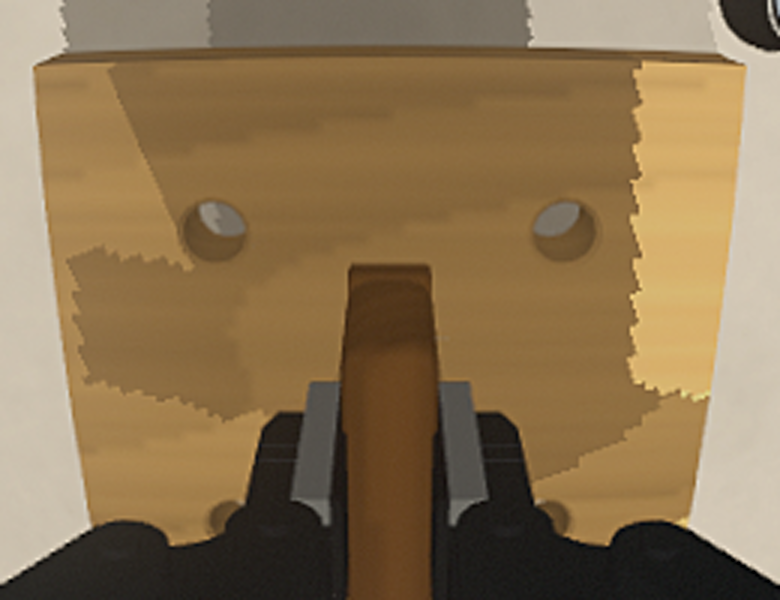

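>>> servo_tool:
  series:
    - {"delta_rot": [0, 0, 0], "delta_pos": [10, 2, -30], "hand": -1}
    - {"delta_rot": [0, 0, 0.03], "delta_pos": [30, 6, -58], "hand": -1}
    - {"delta_rot": [0, 0, 0.07], "delta_pos": [60, 12, -58], "hand": -1}
    - {"delta_rot": [0, 0, 0.1], "delta_pos": [90, 18, -58], "hand": -1}
    - {"delta_rot": [0, 0, 0.13], "delta_pos": [120, 24, -58], "hand": -1}
    - {"delta_rot": [0, 0, 0.17], "delta_pos": [150, 30, -58], "hand": -1}
    - {"delta_rot": [0, 0, 0.17], "delta_pos": [180, 34, -58], "hand": -1}
    - {"delta_rot": [0, 0, 0.17], "delta_pos": [200, 37, -58], "hand": -1}
    - {"delta_rot": [0, 0, 0.17], "delta_pos": [200, 37, -58], "hand": -1}
    - {"delta_rot": [0, 0, 0.17], "delta_pos": [200, 37, -58], "hand": -1}

```text
time: 7.83
eef_pos: [0.5523, 0.0424, 0.1674]
tcp_rot: [-179.9, 0.1, 59.6]
wrist_force: [-0.3, 0.1, -4.4]
opening: 0.144
```

Run:
```python
from h import *
st()
d=snapshot('wrist'); a=d["frame"][:,:,::-1]; cv2.imwrite("pics/w8.png",a);st()
np.savez("w8.npz",**d)
```

```text
t 7.83 p [0.5523 0.0424 0.1674] rpy [-1.799e+02  9.000e-02  5.963e+01] F [-0.3  0.1 -4.4] M [-0.11  0.04  0.01] op 0.144 q [-3.7 41.3 -7.6 92.1  6.8 47.1 45.5]
t 7.88 p [0.5521 0.0413 0.1677] rpy [-1.7992e+02  1.1000e-01  5.9550e+01] F [-0.2 -1.8 -3.5] M [-0.08  0.03 -0.  ] op 0.146 q [-3.7 41.3 -7.5 92.2  6.8 47.1 45.5]
```

View pics/w8.png

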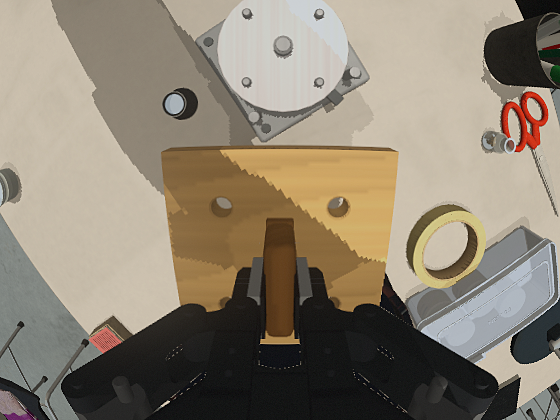

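Run:
```python
import cv2
a=cv2.imread("pics/w8.png")[0:150,180:380]; cv2.imwrite("pics/w8z.png",cv2.resize(a,None,fx=4,fy=4,interpolation=2))
```

```text
(no output)
```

View pics/w8z.png

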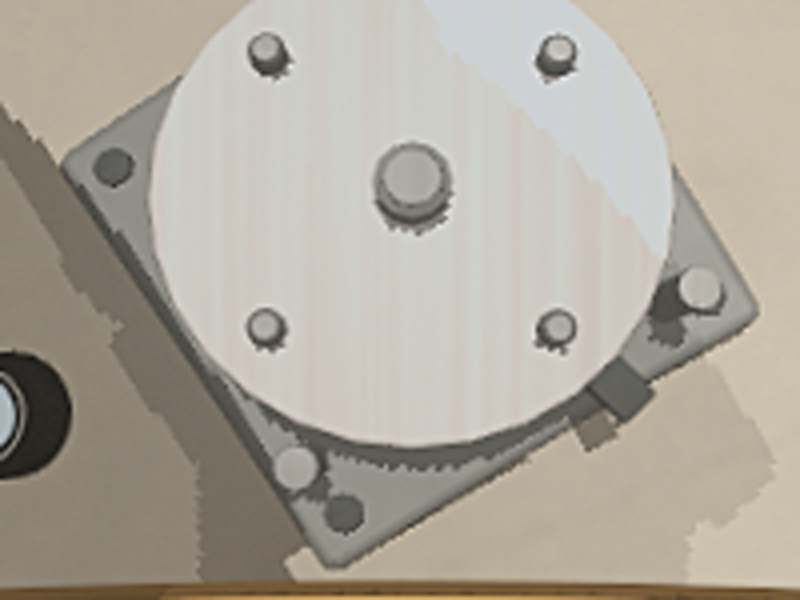

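The stud tips in the zoom are at (266,47), (559,48), (558,325) and (266,322), with the pin tip at (413,177).

Run:
```python
from h import *
d=dict(np.load("w8.npz"))
f=lambda p:(180+(p[0]+.5)/4-.5,(p[1]+.5)/4-.5)
rep("studs",[won(d,f(p),.069) for p in [(266,47),(559,48),(558,325),(266,322)]])
print("pin",won(d,f((413,177)),.075), "base",won(d,f((413,192)),.062))
# board in hand
e=np.array([0.5523,.0424,.1674]); zt=e[2]-.0012+.016
P=[won(d,p,zt) for p in [(221.4,207),(338.6,207)]]; y=np.radians(59.6)
R=np.array([[np.cos(y),np.sin(y)],[np.sin(y),-np.cos(y)]])
for p in P: print(R@(p-e[:2])*1000)
rep("foot",[won(d,f(p),.014) for p in [(66,165),(336,566),(757,312)]])
st(); goal(.4405,.1085,.12,59.6)
```

```text
studs [0.4405 0.1103] [0.0596 0.0597 0.0593 0.0593] [59.7 59.4 59.2 59.7]
pin [0.44090204 0.11008952] base [0.44168658 0.10974861]
[-29.92459587 -29.86412182]
[ 29.86536636 -29.99045088]
foot [0.4631 0.0902] [0.1242 0.1243 0.176 ] [ 2.3  2.2 47.3]
t 7.88 p [0.5521 0.0413 0.1677] rpy [-1.7992e+02  1.1000e-01  5.9550e+01] F [-0.2 -1.8 -3.5] M [-0.08  0.03 -0.  ] op 0.146 q [-3.7 41.3 -7.5 92.2  6.8 47.1 45.5]
dp [   1.5 -130.3   47.9] dr [-0.001  0.002 -0.001]
```

Run:
```python
from h import *
goal(.4407,.1098,.10,59.5)
```

```text
dp [   2.7 -130.7   67.9] dr [-0.001  0.002  0.001]
```

>>> servo_tool:
  series:
    - {"delta_rot": [-0.001, 0.002, 0.001], "delta_pos": [1, -25, 15], "hand": -1}
    - {"delta_rot": [-0.001, 0.002, 0.001], "delta_pos": [2, -50, 30], "hand": -1}
    - {"delta_rot": [-0.001, 0.002, 0.001], "delta_pos": [2.7, -75, 40], "hand": -1}
    - {"delta_rot": [-0.001, 0.002, 0.001], "delta_pos": [2.7, -100, 55], "hand": -1}
    - {"delta_rot": [-0.001, 0.002, 0.001], "delta_pos": [2.7, -120, 62], "hand": -1}
    - {"delta_rot": [-0.001, 0.002, 0.001], "delta_pos": [2.7, -130.7, 68], "hand": -1}
    - {"delta_rot": [-0.001, 0.002, 0.001], "delta_pos": [2.7, -130.7, 68], "hand": -1}
    - {"delta_rot": [-0.001, 0.002, 0.001], "delta_pos": [2.7, -130.7, 68], "hand": -1}
    - {"delta_rot": [-0.001, 0.002, 0.001], "delta_pos": [2.7, -130.7, 68], "hand": -1}

```text
time: 8.63
eef_pos: [0.442, 0.1093, 0.101]
tcp_rot: [179.9, -0.1, 59.4]
wrist_force: [0.6, 0.8, -4.2]
opening: 0.144
```

Run:
```python
from h import *
st(); goal(.4407,.1098,.085,59.5)
d=snapshot('wrist'); a=d["frame"][:,:,::-1]; cv2.imwrite("pics/w9.png",cv2.resize(a[130:330,150:410],None,fx=3,fy=3,interpolation=2))
s=snapshot('scene');a=s['frame'][130:280,150:350,::-1]; cv2.imwrite('pics/s9.png',cv2.resize(a,None,fx=4,fy=4,interpolation=2))
st(); goal(.4407,.1098,.085,59.5)
```

```text
t 8.63 p [0.442  0.1093 0.101 ] rpy [ 1.7991e+02 -1.0000e-01  5.9400e+01] F [ 0.6  0.8 -4.2] M [-0.05 -0.07  0.03] op 0.144 q [-15.4  41.   -4.3 116.3   7.3  22.8  34. ]
dp [-0.3 -1.4 16. ] dr [ 0.002 -0.002 -0.002]
t 8.73 p [0.4421 0.1095 0.101 ] rpy [ 1.7991e+02 -1.2000e-01  5.9400e+01] F [ 0.1  0.1 -4.1] M [-0.05  0.09  0.01] op 0.146 q [-15.4  41.   -4.3 116.3   7.3  22.8  34. ]
dp [-0.4 -1.4 16. ] dr [ 0.002 -0.002 -0.002]
```

View pics/w9.png

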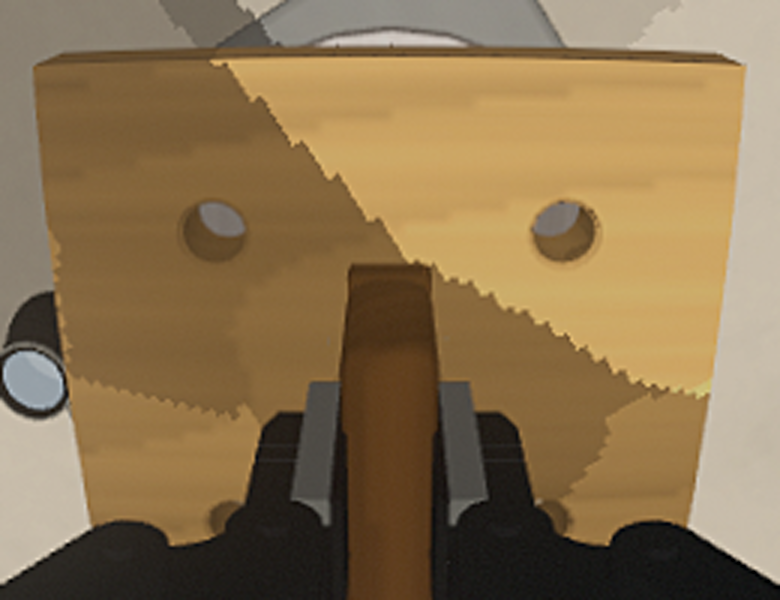

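View pics/s9.png

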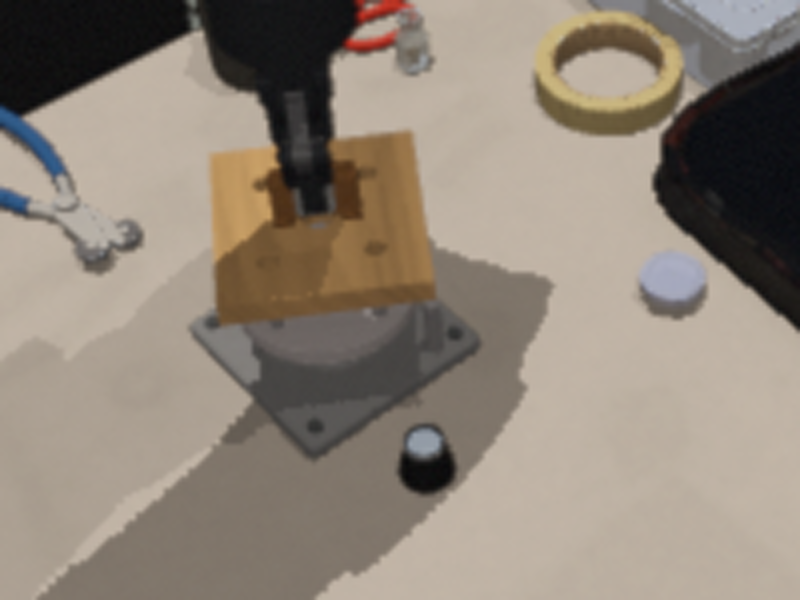

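>>> servo_tool:
  series:
    - {"delta_rot": [0.002, -0.002, -0.002], "delta_pos": [-0.4, -1.4, 5], "hand": -1}
    - {"delta_rot": [0.002, -0.002, -0.002], "delta_pos": [-0.4, -1.4, 10], "hand": -1}
    - {"delta_rot": [0.002, -0.002, -0.002], "delta_pos": [-0.4, -1.4, 15], "hand": -1}
    - {"delta_rot": [0.002, -0.002, -0.002], "delta_pos": [-0.4, -1.4, 19], "hand": -1}
    - {"delta_rot": [0.002, -0.002, -0.002], "delta_pos": [-0.4, -1.4, 21], "hand": -1}
    - {"delta_rot": [0.002, -0.002, -0.002], "delta_pos": [-0.4, -1.4, 22], "hand": -1}
    - {"delta_rot": [0.002, -0.002, -0.002], "delta_pos": [-0.4, -1.4, 22], "hand": -1}

```text
time: 9.32
eef_pos: [0.44, 0.1105, 0.0786]
tcp_rot: [-179.9, 0.0, 59.6]
wrist_force: [0.5, -0.2, -3.7]
opening: 0.145
```

Run:
```python
from h import *
st(); goal(.4407,.1098,.075,59.5)
```

```text
t 9.32 p [0.44   0.1105 0.0786] rpy [-1.7993e+02  2.0000e-02  5.9590e+01] F [ 0.5 -0.2 -3.7] M [-0.02  0.02  0.01] op 0.145 q [-16.   43.5  -3.7 117.5   7.7  19.3  33.7]
dp [-0.3  1.   3.6] dr [-0.001  0.     0.002]
```

>>> servo_tool:
  series:
    - {"delta_rot": [-0.001, 0, 0.002], "delta_pos": [-0.3, 0.8, 1], "hand": -1}
    - {"delta_rot": [-0.001, 0, 0.002], "delta_pos": [-0.3, 0.8, 2], "hand": -1}
    - {"delta_rot": [-0.001, 0, 0.002], "delta_pos": [-0.3, 0.8, 3], "hand": -1}
    - {"delta_rot": [-0.001, 0, 0.002], "delta_pos": [-0.3, 0.8, 4], "hand": -1}
    - {"delta_rot": [-0.001, 0, 0.002], "delta_pos": [-0.3, 0.8, 4], "hand": -1}

```text
time: 9.73
eef_pos: [0.4406, 0.1099, 0.0747]
tcp_rot: [-180.0, 0.0, 59.5]
wrist_force: [-0.7, -0.7, -3.4]
opening: 0.147
```

Run:
```python
from h import *
st(); goal(.4407,.1098,.072,59.5)
```

```text
t 9.73 p [0.4406 0.1099 0.0747] rpy [-1.7999e+02  1.0000e-02  5.9470e+01] F [-0.7 -0.7 -3.4] M [0.06 0.01 0.04] op 0.147 q [-16.   44.   -3.5 117.6   7.7  18.6  33.6]
dp [-0.   0.1  2.7] dr [-0.  0. -0.]
```

The underside is below the pin tip with no contact force, so the pin is entering its hole. I'll go on down gently.

>>> servo_tool:
  series:
    - {"delta_rot": [0, 0, 0], "delta_pos": [0, 0, 1], "hand": -1}
    - {"delta_rot": [0, 0, 0], "delta_pos": [0, 0, 2], "hand": -1}
    - {"delta_rot": [0, 0, 0], "delta_pos": [0, 0, 3], "hand": -1}
    - {"delta_rot": [0, 0, 0], "delta_pos": [0, 0, 4], "hand": -1}
    - {"delta_rot": [0, 0, 0], "delta_pos": [0, 0, 5], "hand": -1}
    - {"delta_rot": [0, 0, 0], "delta_pos": [0, 0, 5.5], "hand": -1}
    - {"delta_rot": [0, 0, 0], "delta_pos": [0, 0, 5.5], "hand": -1}

```text
time: 10.32
eef_pos: [0.4406, 0.1099, 0.0693]
tcp_rot: [-180.0, 0.0, 59.5]
wrist_force: [-0.1, -0.1, -4.3]
opening: 0.147
```

Run:
```python
from h import *
st(); goal(.4407,.1098,.061,59.5)
```

```text
t 10.32 p [0.4406 0.1099 0.0693] rpy [-1.7999e+02  1.0000e-02  5.9470e+01] F [-0.1 -0.1 -4.3] M [-0.01 -0.03 -0.01] op 0.147 q [-16.1  44.6  -3.4 117.9   7.8  17.7  33.5]
dp [-0.   0.1  8.3] dr [-0.  0. -0.]
```

Still no contact at the stud tip height (z 0.0702), so the studs seem to be entering. On down.

>>> servo_tool:
  series:
    - {"delta_rot": [0, 0, 0], "delta_pos": [0, 0, 0.7], "hand": -1}
    - {"delta_rot": [0, 0, 0], "delta_pos": [0, 0, 1.4], "hand": -1}
    - {"delta_rot": [0, 0, 0], "delta_pos": [0, 0, 2.1], "hand": -1}
    - {"delta_rot": [0, 0, 0], "delta_pos": [0, 0, 2.8], "hand": -1}
    - {"delta_rot": [0, 0, 0], "delta_pos": [0, 0, 3.5], "hand": -1}
    - {"delta_rot": [0, 0, 0], "delta_pos": [0, 0, 3.5], "hand": -1}

```text
time: 10.82
eef_pos: [0.4406, 0.1099, 0.0657]
tcp_rot: [-180.0, 0.0, 59.5]
wrist_force: [1.0, -0.7, -3.2]
opening: 0.141
```

Run:
```python
from h import *
st()
```

```text
t 10.82 p [0.4406 0.1099 0.0657] rpy [-1.7999e+02  1.0000e-02  5.9470e+01] F [ 1.  -0.7 -3.2] M [-0.06  0.02 -0.02] op 0.141 q [-16.2  45.1  -3.3 118.    7.9  17.2  33.4]
```

>>> servo_tool:
  series:
    - {"delta_rot": [0, 0, 0], "delta_pos": [0, 0, 0.7], "hand": -1}
    - {"delta_rot": [0, 0, 0], "delta_pos": [0, 0, 1.4], "hand": -1}
    - {"delta_rot": [0, 0, 0], "delta_pos": [0, 0, 2.1], "hand": -1}
    - {"delta_rot": [0, 0, 0], "delta_pos": [0, 0, 2.8], "hand": -1}
    - {"delta_rot": [0, 0, 0], "delta_pos": [0, 0, 3.2], "hand": -1}
    - {"delta_rot": [0, 0, 0], "delta_pos": [0, 0, 3.5], "hand": -1}
    - {"delta_rot": [0, 0, 0], "delta_pos": [0, 0, 3.5], "hand": -1}

```text
time: 11.4
eef_pos: [0.4406, 0.1099, 0.0623]
tcp_rot: [-180.0, 0.0, 59.5]
wrist_force: [-0.2, -0.4, -4.3]
opening: 0.142
```

Run:
```python
from h import *
st()
```

```text
t 11.4 p [0.4406 0.1099 0.0623] rpy [-1.800e+02  1.000e-02  5.947e+01] F [-0.2 -0.4 -4.3] M [ 0.01 -0.01  0.02] op 0.142 q [-16.3  45.5  -3.2 118.1   7.9  16.6  33.4]
```

>>> servo_tool:
  series:
    - {"delta_rot": [0, 0, 0], "delta_pos": [0, 0, 0.5], "hand": -1}
    - {"delta_rot": [0, 0, 0], "delta_pos": [0, 0, 1], "hand": -1}
    - {"delta_rot": [0, 0, 0], "delta_pos": [0, 0, 1.5], "hand": -1}
    - {"delta_rot": [0, 0, 0], "delta_pos": [0, 0, 1.5], "hand": -1}

```text
time: 11.73
eef_pos: [0.4407, 0.1099, 0.0612]
tcp_rot: [180.0, -0.0, 59.5]
wrist_force: [-1.2, -0.7, 6.9]
opening: 0.148
```

Run:
```python
from h import *
st()
s=snapshot('scene');a=s['frame'][130:280,150:350,::-1]; cv2.imwrite('pics/s10.png',cv2.resize(a,None,fx=4,fy=4,interpolation=2))
st()
```

```text
t 11.73 p [0.4407 0.1099 0.0612] rpy [ 1.7998e+02 -1.0000e-02  5.9470e+01] F [-1.2 -0.7  6.9] M [-0.08  0.45 -0.06] op 0.148 q [-16.3  45.6  -3.1 118.2   7.9  16.4  33.4]
t 11.78 p [0.4407 0.1099 0.0612] rpy [179.98  -0.    59.47] F [-1.3 -0.2  8.5] M [-0.06  0.41 -0.03] op 0.146 q [-16.3  45.6  -3.1 118.2   7.9  16.4  33.4]
```

View pics/s10.png

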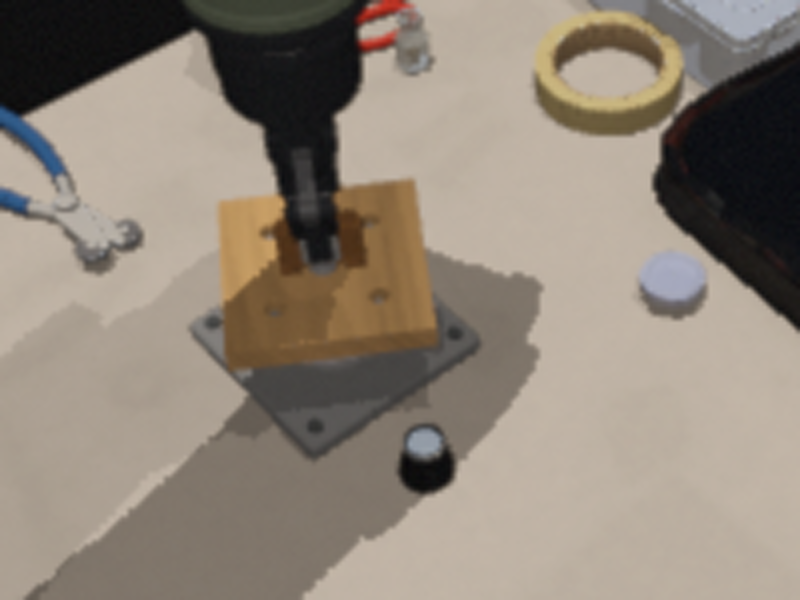

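The board is home: contact came at z 0.0612, the predicted height, with about 12 N net press and the disc still about 57° from square. I'll ease the press and turn clockwise, which is + about tool z.

>>> servo_tool:
  series:
    - {"delta_rot": [0, 0, 0], "delta_pos": [0, 0, -0.4], "hand": -1}
    - {"delta_rot": [0, 0, 0], "delta_pos": [0, 0, -0.4], "hand": -1}
    - {"delta_rot": [0, 0, 0], "delta_pos": [0, 0, -0.4], "hand": -1}
    - {"delta_rot": [0, 0, 0.015], "delta_pos": [0, 0, -0.4], "hand": -1}
    - {"delta_rot": [0, 0, 0.03], "delta_pos": [0, 0, -0.4], "hand": -1}
    - {"delta_rot": [0, 0, 0.05], "delta_pos": [0, 0, -0.4], "hand": -1}
    - {"delta_rot": [0, 0, 0.07], "delta_pos": [0, 0, -0.4], "hand": -1}
    - {"delta_rot": [0, 0, 0.09], "delta_pos": [0, 0, -0.4], "hand": -1}
    - {"delta_rot": [0, 0, 0.11], "delta_pos": [0, 0, -0.4], "hand": -1}

```text
time: 12.53
eef_pos: [0.4405, 0.1103, 0.0613]
tcp_rot: [-180.0, -0.0, 53.1]
wrist_force: [-2.3, 5.2, -2.1]
opening: 0.148
```

Run:
```python
from h import *
st()
```

```text
t 12.53 p [0.4405 0.1103 0.0613] rpy [-1.7998e+02 -1.0000e-02  5.3070e+01] F [-2.3  5.2 -2.1] M [1.11 0.46 0.26] op 0.148 q [-16.9  45.6  -2.  118.2   5.   16.3  29.9]
```

Moment Mz is 0.26 N m, so the disc is turning with the board. I'll continue, with a small nudge to relieve the 5 N side force.

>>> servo_tool:
  series:
    - {"delta_rot": [0, 0, 0.02], "delta_pos": [0.4, -0.4, 0], "hand": -1}
    - {"delta_rot": [0, 0, 0.04], "delta_pos": [0.4, -0.4, 0], "hand": -1}
    - {"delta_rot": [0, 0, 0.06], "delta_pos": [0.4, -0.4, 0], "hand": -1}
    - {"delta_rot": [0, 0, 0.08], "delta_pos": [0.4, -0.4, 0], "hand": -1}
    - {"delta_rot": [0, 0, 0.1], "delta_pos": [0.4, -0.4, 0], "hand": -1}
    - {"delta_rot": [0, 0, 0.12], "delta_pos": [0.4, -0.4, 0], "hand": -1}
    - {"delta_rot": [0, 0, 0.14], "delta_pos": [0.4, -0.4, 0], "hand": -1}
    - {"delta_rot": [0, 0, 0.16], "delta_pos": [0.4, -0.4, 0], "hand": -1}
    - {"delta_rot": [0, 0, 0.18], "delta_pos": [0.4, -0.4, 0], "hand": -1}
    - {"delta_rot": [0, 0, 0.2], "delta_pos": [0.4, -0.4, 0], "hand": -1}

```text
time: 13.37
eef_pos: [0.4405, 0.1107, 0.0613]
tcp_rot: [-180.0, 0.0, 41.6]
wrist_force: [-2.0, 6.0, -1.8]
opening: 0.147
```

Run:
```python
from h import *
st()
```

```text
t 13.37 p [0.4405 0.1107 0.0613] rpy [-179.99    0.     41.61] F [-2.   6.  -1.8] M [1.22 0.4  0.23] op 0.147 q [-1.820e+01  4.570e+01  1.000e-01  1.182e+02 -2.000e-01  1.610e+01
  2.370e+01]
```

>>> servo_tool:
  series:
    - {"delta_rot": [0, 0, 0.02], "delta_pos": [0, 0, 0], "hand": -1}
    - {"delta_rot": [0, 0, 0.04], "delta_pos": [0, 0, 0], "hand": -1}
    - {"delta_rot": [0, 0, 0.06], "delta_pos": [0, 0, 0], "hand": -1}
    - {"delta_rot": [0, 0, 0.08], "delta_pos": [0, 0, 0], "hand": -1}
    - {"delta_rot": [0, 0, 0.1], "delta_pos": [0, 0, 0], "hand": -1}
    - {"delta_rot": [0, 0, 0.12], "delta_pos": [0, 0, 0], "hand": -1}
    - {"delta_rot": [0, 0, 0.14], "delta_pos": [0, 0, 0], "hand": -1}
    - {"delta_rot": [0, 0, 0.16], "delta_pos": [0, 0, 0], "hand": -1}
    - {"delta_rot": [0, 0, 0.18], "delta_pos": [0, 0, 0], "hand": -1}
    - {"delta_rot": [0, 0, 0.2], "delta_pos": [0, 0, 0], "hand": -1}

```text
time: 14.2
eef_pos: [0.4405, 0.1107, 0.0613]
tcp_rot: [-180.0, 0.0, 30.2]
wrist_force: [-1.8, 4.4, -1.8]
opening: 0.145
```

Run:
```python
from h import *
st()
```

```text
t 14.2 p [0.4405 0.1107 0.0613] rpy [-179.99    0.     30.15] F [-1.8  4.4 -1.8] M [1.16 0.41 0.28] op 0.145 q [-19.3  45.7   2.1 118.2  -5.4  16.1  17.5]
```

>>> servo_tool:
  series:
    - {"delta_rot": [0, 0, 0.02], "delta_pos": [0, 0, 0], "hand": -1}
    - {"delta_rot": [0, 0, 0.04], "delta_pos": [0, 0, 0], "hand": -1}
    - {"delta_rot": [0, 0, 0.06], "delta_pos": [0, 0, 0], "hand": -1}
    - {"delta_rot": [0, 0, 0.08], "delta_pos": [0, 0, 0], "hand": -1}
    - {"delta_rot": [0, 0, 0.1], "delta_pos": [0, 0, 0], "hand": -1}
    - {"delta_rot": [0, 0, 0.12], "delta_pos": [0, 0, 0], "hand": -1}
    - {"delta_rot": [0, 0, 0.14], "delta_pos": [0, 0, 0], "hand": -1}
    - {"delta_rot": [0, 0, 0.16], "delta_pos": [0, 0, 0], "hand": -1}
    - {"delta_rot": [0, 0, 0.18], "delta_pos": [0, 0, 0], "hand": -1}
    - {"delta_rot": [0, 0, 0.2], "delta_pos": [0, 0, 0], "hand": -1}

```text
time: 15.03
eef_pos: [0.4405, 0.1107, 0.0613]
tcp_rot: [-180.0, 0.0, 18.7]
wrist_force: [-1.6, 5.7, -1.6]
opening: 0.145
```

>>> servo_tool:
  series:
    - {"delta_rot": [0, 0, 0.02], "delta_pos": [0, 0, 0], "hand": -1}
    - {"delta_rot": [0, 0, 0.04], "delta_pos": [0, 0, 0], "hand": -1}
    - {"delta_rot": [0, 0, 0.06], "delta_pos": [0, 0, 0], "hand": -1}
    - {"delta_rot": [0, 0, 0.08], "delta_pos": [0, 0, 0], "hand": -1}
    - {"delta_rot": [0, 0, 0.1], "delta_pos": [0, 0, 0], "hand": -1}
    - {"delta_rot": [0, 0, 0.12], "delta_pos": [0, 0, 0], "hand": -1}
    - {"delta_rot": [0, 0, 0.14], "delta_pos": [0, 0, 0], "hand": -1}
    - {"delta_rot": [0, 0, 0.16], "delta_pos": [0, 0, 0], "hand": -1}
    - {"delta_rot": [0, 0, 0.18], "delta_pos": [0, 0, 0], "hand": -1}
    - {"delta_rot": [0, 0, 0.18], "delta_pos": [0, 0, 0], "hand": -1}

```text
time: 15.87
eef_pos: [0.4405, 0.1107, 0.0613]
tcp_rot: [-180.0, 0.0, 8.4]
wrist_force: [-0.9, 5.3, -0.8]
opening: 0.144
```

Run:
```python
from h import *
st()
```

```text
t 15.87 p [0.4405 0.1107 0.0613] rpy [-1.7999e+02  1.0000e-02  8.3500e+00] F [-0.9  5.3 -0.8] M [1.16 0.33 0.15] op 0.144 q [-21.5  46.    6.  118.3 -15.3  16.5   5.8]
```

>>> servo_tool:
  series:
    - {"delta_rot": [0, 0, 0.01], "delta_pos": [0, 0, 0], "hand": -1}
    - {"delta_rot": [0, 0, 0.02], "delta_pos": [0, 0, 0], "hand": -1}
    - {"delta_rot": [0, 0, 0.03], "delta_pos": [0, 0, 0], "hand": -1}
    - {"delta_rot": [0, 0, 0.04], "delta_pos": [0, 0, 0], "hand": -1}
    - {"delta_rot": [0, 0, 0.05], "delta_pos": [0, 0, 0], "hand": -1}
    - {"delta_rot": [0, 0, 0.06], "delta_pos": [0, 0, 0], "hand": -1}
    - {"delta_rot": [0, 0, 0.07], "delta_pos": [0, 0, 0], "hand": -1}
    - {"delta_rot": [0, 0, 0.08], "delta_pos": [0, 0, 0], "hand": -1}
    - {"delta_rot": [0, 0, 0.08], "delta_pos": [0, 0, 0], "hand": -1}

```text
time: 16.62
eef_pos: [0.4404, 0.1107, 0.0613]
tcp_rot: [-180.0, 0.0, 3.8]
wrist_force: [-2.1, 4.7, -1.3]
opening: 0.144
```

Run:
```python
from h import *
st()
```

```text
t 16.62 p [0.4404 0.1107 0.0613] rpy [-1.7999e+02  2.0000e-02  3.8100e+00] F [-2.1  4.7 -1.3] M [1.2  0.38 0.16] op 0.144 q [-21.9  46.    6.8 118.3 -17.4  16.6   3.3]
```

>>> servo_tool:
  series:
    - {"delta_rot": [0, 0, 0.01], "delta_pos": [0, 0, 0], "hand": -1}
    - {"delta_rot": [0, 0, 0.02], "delta_pos": [0, 0, 0], "hand": -1}
    - {"delta_rot": [0, 0, 0.03], "delta_pos": [0, 0, 0], "hand": -1}
    - {"delta_rot": [0, 0, 0.03], "delta_pos": [0, 0, 0], "hand": -1}

```text
time: 16.95
eef_pos: [0.4404, 0.1107, 0.0613]
tcp_rot: [-180.0, 0.0, 2.1]
wrist_force: [-1.5, 5.2, -0.9]
opening: 0.144
```

Run:
```python
from h import *
st()
```

```text
t 16.95 p [0.4404 0.1107 0.0613] rpy [-1.7999e+02  2.0000e-02  2.0900e+00] F [-1.5  5.2 -0.9] M [1.17 0.35 0.16] op 0.144 q [-22.1  46.1   7.1 118.3 -18.2  16.6   2.4]
```

>>> servo_tool:
  series:
    - {"delta_rot": [0, 0, 0.01], "delta_pos": [0, 0, 0], "hand": -1}
    - {"delta_rot": [0, 0, 0.02], "delta_pos": [0, 0, 0], "hand": -1}
    - {"delta_rot": [0, 0, 0.02], "delta_pos": [0, 0, 0], "hand": -1}

```text
time: 17.2
eef_pos: [0.4405, 0.1108, 0.0613]
tcp_rot: [-180.0, 0.0, 0.9]
wrist_force: [-1.3, 4.2, 0.1]
opening: 0.146
```

Run:
```python
from h import *
st()
```

```text
t 17.2 p [0.4405 0.1108 0.0613] rpy [-1.7998e+02  2.0000e-02  9.5000e-01] F [-1.3  4.2  0.1] M [1.16 0.32 0.12] op 0.146 q [-22.2  46.1   7.3 118.3 -18.7  16.7   1.7]
```

>>> servo_tool:
  series:
    - {"delta_rot": [0, 0, 0.01], "delta_pos": [0, 0, 0], "hand": -1}
    - {"delta_rot": [0, 0, 0.02], "delta_pos": [0, 0, 0], "hand": -1}
    - {"delta_rot": [0, 0, 0.02], "delta_pos": [0, 0, 0], "hand": -1}

```text
time: 17.45
eef_pos: [0.4405, 0.1107, 0.0613]
tcp_rot: [-180.0, 0.0, -0.2]
wrist_force: [-1.8, 5.7, -1.1]
opening: 0.14
```

Run:
```python
from h import *
st()
for n in ['scene','top','wrist']:
  d=snapshot(n); cv2.imwrite(f'pics/{n}11.png',d['frame'][:,:,::-1])
a=cv2.imread('pics/scene11.png')[130:280,150:350]; cv2.imwrite('pics/s11.png',cv2.resize(a,None,fx=4,fy=4,interpolation=2))
st()
```

```text
t 17.45 p [0.4405 0.1107 0.0613] rpy [-1.7999e+02  2.0000e-02 -2.0000e-01] F [-1.8  5.7 -1.1] M [1.19 0.34 0.12] op 0.14 q [-22.3  46.1   7.5 118.3 -19.2  16.7   1.1]
t 17.6 p [0.4405 0.1107 0.0613] rpy [-1.7998e+02  2.0000e-02 -1.7000e-01] F [-1.4  5.6 -0.6] M [1.21 0.43 0.15] op 0.145 q [-22.3  46.1   7.5 118.3 -19.2  16.7   1.1]
```

View pics/s11.png

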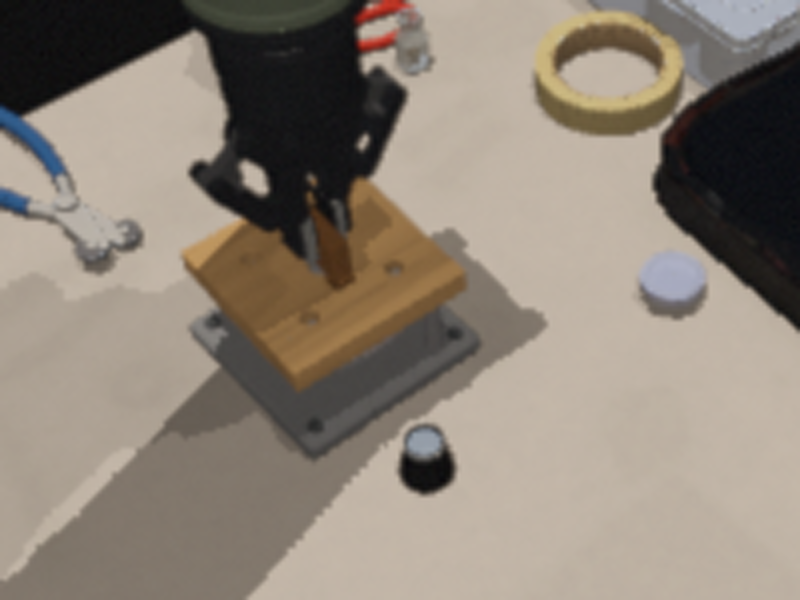

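View pics/wrist11.png

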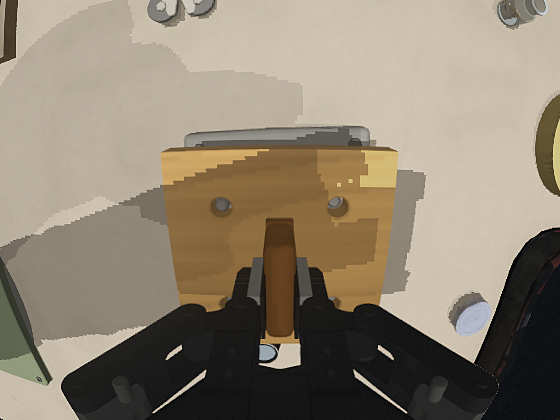

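>>> servo_tool:
  series:
    - {"delta_rot": [0, 0, 0.008], "delta_pos": [0, 0, 0], "hand": -1}
    - {"delta_rot": [0, 0, 0.016], "delta_pos": [0, 0, 0], "hand": -1}
    - {"delta_rot": [0, 0, 0.016], "delta_pos": [0, 0, 0], "hand": -1}

```text
time: 17.85
eef_pos: [0.4405, 0.1108, 0.0613]
tcp_rot: [-180.0, 0.0, -1.1]
wrist_force: [-0.6, 5.8, -1.1]
opening: 0.145
```

Run:
```python
from h import *
st()
```

```text
t 17.85 p [0.4405 0.1108 0.0613] rpy [-1.7999e+02  1.0000e-02 -1.0700e+00] F [-0.6  5.8 -1.1] M [1.13 0.28 0.75] op 0.145 q [-22.4  46.1   7.7 118.3 -19.6  16.8   0.6]
```

Mz jumped from 0.12 to 0.75 N m, so the disc is at its stop. I'll back off within the play, ease the side force, and release.

>>> servo_tool:
  series:
    - {"delta_rot": [0, 0, -0.02], "delta_pos": [0, -0.4, 0], "hand": -1}
    - {"delta_rot": [0, 0, -0.04], "delta_pos": [0, -0.8, 0], "hand": -1}
    - {"delta_rot": [0, 0, -0.045], "delta_pos": [0, -0.8, 0], "hand": -1}
    - {"delta_rot": [0, 0, -0.045], "delta_pos": [0, -0.8, 0], "hand": -1}
  grip_force: 30

```text
time: 18.18
eef_pos: [0.4407, 0.111, 0.0613]
tcp_rot: [180.0, -0.0, 1.5]
wrist_force: [0.8, -0.9, -3.7]
opening: 0.145
```

Run:
```python
from h import *
st()
```

```text
t 18.18 p [0.4407 0.111  0.0613] rpy [179.98  -0.     1.53] F [ 0.8 -0.9 -3.7] M [ 0.02 -0.06 -0.02] op 0.145 q [-22.2  46.1   7.3 118.3 -18.4  16.7   2. ]
```

The forces are near zero. I'll open, then rise straight up.

>>> servo_tool:
  series:
    - {"delta_rot": [0, 0, 0], "delta_pos": [0, 0, 0], "hand": -0.6}
    - {"delta_rot": [0, 0, 0], "delta_pos": [0, 0, 0], "hand": -0.4}
    - {"delta_rot": [0, 0, 0], "delta_pos": [0, 0, 0], "hand": -0.2}
    - {"delta_rot": [0, 0, 0], "delta_pos": [0, 0, 0], "hand": 0.1}
    - {"delta_rot": [0, 0, 0], "delta_pos": [0, 0, 0], "hand": 0.3}
    - {"delta_rot": [0, 0, 0], "delta_pos": [0, 0, 0], "hand": 0.3}
    - {"delta_rot": [0, 0, 0], "delta_pos": [0, 0, 0], "hand": 0.3}

```text
time: 18.77
eef_pos: [0.4406, 0.1113, 0.0613]
tcp_rot: [180.0, -0.0, 1.5]
wrist_force: [0.2, -0.4, 0.2]
opening: 0.647
```

>>> servo_tool:
  series:
    - {"delta_rot": [0, 0, 0], "delta_pos": [0, 0, -5], "hand": 0.3}
    - {"delta_rot": [0, 0, 0], "delta_pos": [0, 0, -15], "hand": 0.3}
    - {"delta_rot": [0, 0, 0], "delta_pos": [0, 0, -35], "hand": 0.3}
    - {"delta_rot": [0, 0, 0], "delta_pos": [0, 0, -65], "hand": 0.3}
    - {"delta_rot": [0, 0, 0], "delta_pos": [0, 0, -100], "hand": 0.3}
    - {"delta_rot": [0, 0, 0], "delta_pos": [0, 0, -130], "hand": 0.3}
    - {"delta_rot": [0, 0, 0], "delta_pos": [0, 0, -130], "hand": 0.3}
    - {"delta_rot": [0, 0, 0], "delta_pos": [0, 0, -130], "hand": 0.3}

```text
time: 19.43
eef_pos: [0.441, 0.1116, 0.1927]
tcp_rot: [-179.9, -0.1, 1.6]
wrist_force: [-0.6, -0.3, -1.3]
opening: 0.649
```

Run:
```python
from h import *
st()
for n in ['scene','top','wrist']:
  d=snapshot(n); cv2.imwrite(f'pics/{n}12.png',d['frame'][:,:,::-1]); np.savez(f'{n}12.npz',**d)
a=cv2.imread('pics/scene12.png')[130:280,150:350]; cv2.imwrite('pics/s12.png',cv2.resize(a,None,fx=4,fy=4,interpolation=2))
a=cv2.imread('pics/wrist12.png')[100:300,150:410]; cv2.imwrite('pics/w12.png',cv2.resize(a,None,fx=3,fy=3,interpolation=2))
st()
```

```text
t 19.43 p [0.441  0.1116 0.1927] rpy [-1.7995e+02 -1.4000e-01  1.5700e+00] F [-0.6 -0.3 -1.3] M [0.02 0.   0.02] op 0.649 q [-27.6  32.5  15.9 110.3 -13.6  38.8  -1.9]
t 19.58 p [0.4402 0.1112 0.1907] rpy [1.7998e+02 7.0000e-02 1.5500e+00] F [ 0.4 -0.9  0.1] M [-0.   -0.02 -0.06] op 0.649 q [-27.6  32.7  15.8 110.4 -13.6  38.8  -1.9]
```

View pics/s12.png

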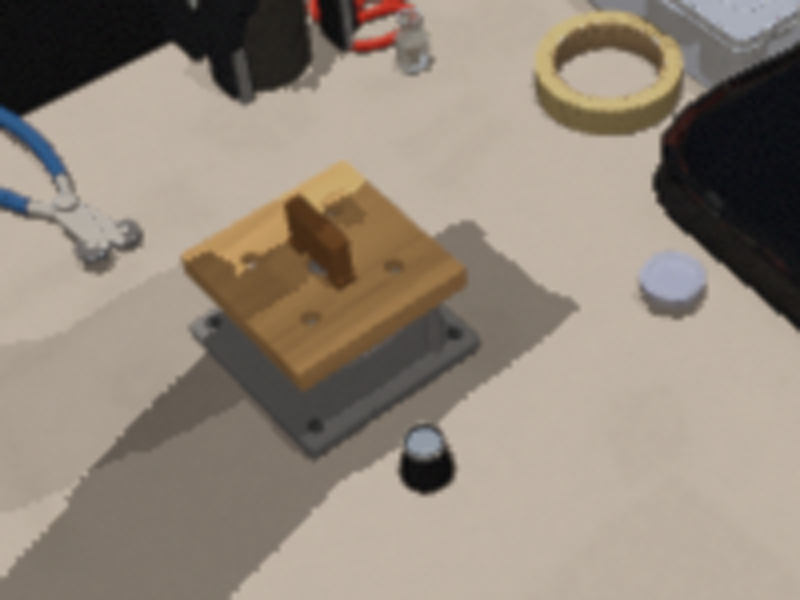

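View pics/w12.png

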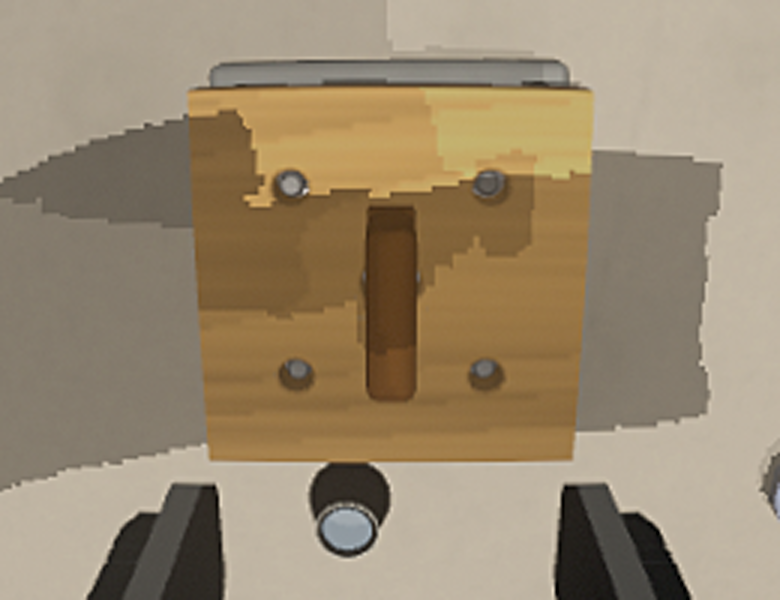

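All four studs show in the holes, and the board's edge runs parallel to the foot's edge. One numeric check, then I hand in.

Run:
```python
from h import *
d=dict(np.load("wrist12.npz")); f=lambda p:(150+(p[0]+.5)/3-.5,100+(p[1]+.5)/3-.5)
rep("holes",[won(d,f(p),.076) for p in [(291,184),(490,184),(485,374),(297,374)]])
P=[won(d,f(p),.014) for p in [(212,68),(567,64)]]; print("foot edge",np.degrees(np.arctan2(*(P[1]-P[0])[::-1]))%90)
print(hand_in())
```

```text
holes [0.441  0.1114] [0.0592 0.0605 0.0592 0.0605] [1.6 1.8 1.6 1.7]
foot edge 2.254427496758859
the job is handed in; nothing more can be done
None
```

The board is fully home on the turntable and turned clockwise to the stop. I let go and handed the job in at about 19.6 s of the 72 s. The hand-in gave no verdict.

**What I did:**
- I gripped the board by its wing bar, lifted it and lowered it over the pin. The disc's angle had been seen in the camera pictures, about 57° counterclockwise of the foot.
- The board dropped onto the studs at the first try, so I did not need to turn it to search for them. Contact came at exactly the predicted height, with about 12 N of press.
- I turned it clockwise until the moment jumped from about 0.15 to 0.75 N m, which is the stop. Then I backed off within the play and let go with the forces near zero. The side force while turning stayed around 6 N.

**Last checks:**
- **Square and seated:** the board reads 1.7° and the foot 2.25°, so they agree within about 0.01 rad. All four studs show in the holes.
- **Centre:** the board's centre measures (0.441, 0.111), against (0.441, 0.110) for the pin. The other cameras had put the turntable up to about 3 mm away.
- **Other objects:** the loupe stands where it was in the pictures, and nothing seen suggests the others moved. I did not measure them again.

**What disagreed:** my first grasp closed above the bar, because the fingertips stood higher than the reported tool height suggested. I opened, went about 24 mm lower and gripped again. The board did not move in that miss.

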